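Square a tube block on the shaker platform and start it

ROBOT

A 6-joint arm with a two-finger parallel gripper is mounted at the origin on the work surface. World frame = base frame: x ahead of the robot, y to its left, z up, the work surface at z = 0. Lengths are in m, angles in degrees, forces in N, time in s.
With the tool pointing down it reaches from about 0.35 to 0.875 m from the base axis. Payload 4.2 kg.
Tool frame: the origin (TCP) lies between the finger pads; the fingertips stand 8 mm ahead of it and the grasp point (between the pads) lies 11 mm behind it; x points along the fingers, y is the direction in which the jaws open and shut, and the axes are right-handed (so a half turn about x gives the same grasp; the last joint's range is limited). The gripper opens to 87 mm and grips with 3 to 60 N. Pads are 19 mm wide; open, the fingers measure 117 mm over their backs; the gripper's body (75 mm by 190 mm) begins 51 mm behind the grasp point.
Start: joints at [88.786, 22.042, 0.453, 0, -68.411, -14.817], TCP at [0.173, 0.601, 0.231] pointing down, gripper open.
Joint ranges: [-179.83, 179.83], [-69.29, 118.12], [-61.27, 80.66], [-181.25, 117.63], [-171.15, -9.14], [-177.46, 177.46]. Speed limits (degrees/s): [159.86, 159.86, 180, 180, 180, 180].

INTERFACE

Orientations are given as a 3x3 rotation matrix whose columns are the frame's x, y, z axes.
In Python, from station import r gives the robot as it stands. The module is installed in compiled form; this text tells all that it offers.
- The arm moves only by the tool move_arm, never from a script. Its argument "increments" is one flat list of numbers, 7 for each row, row after row: the turn, a rotation vector about the tool's x, y, z in degrees, then the shift along the tool's x, y, z in m, then the finger opening in m, from 0 to 0.087. A call has 1 to 12 rows; each row is the pose to reach, as a shift and turn from the pose commanded when the call began, along the tool's axes at that moment; what a row does not reach only later rows make up. A row lasts 1/12 s, in which the tool goes at most 41.7 mm and 7.16 degrees, less where a joint would pass 70% of its speed; a pose out of reach is approached as far as the arm can. A call with a gripper value outside its range is refused whole. The fingers move at their own pace and stop on an object; the grip force is fixed at half the most. Time passes only in rows, so rows that repeat a pose let the fingers close. It gives the time, the measured TCP pose, the force and the opening at its end, in the units of the state.
- r.sense(): the state, without advancing time (a new reading comes with each control period).
- r.capture(name): name is "side" or "top" or "wrist"; returns the picture (480x640x3 uint8, red, green, blue); there is no depth.
- r.calibration(name): a dict with "fx", "fy", "cx", "cy" (pixels), "rvec" (rotation vector, rad) and "tvec" (3), from world to camera coordinates, as OpenCV has them; the wrist camera has in their place "tool_from_camera" (4x4, takes a point from camera to tool coordinates, whose origin is the TCP and whose axes are the tool frame's). Camera axes: x right, y down, z forward; pixel columns grow to the right and rows downward; lengths in m; the calibration is good to about 2 mm. A picture is of the moment at which its call begins: read the wrist's pose just before it. calibration takes no time and is no camera call.
- r.finish_job(): hands the job in, once; it reports no verdict.
The state is a dict: "time_s": time; "joints": joint angles; "joint_velocities": joint speeds; "effort": joint torques, N m; "tcp_pos": TCP position; "ee_rot": TCP orientation; "wrist_force": force on the tool from outside, world axes, zero at the start; "moment": the same for the moment, N m; "gripper_width": opening from 0.0 (shut) to 1.0 (fully open).
Only numpy, scipy, OpenCV 4.12 (cv2) and the standard library are available. Lean on these libraries where they do the work, as an engineer would, in place of code of your own. Each camera call takes 0.05 s, during which the arm holds its last target.

TASK

The tube block stands crooked on the shaker: tap it gently on its sides, first from one side and then from the opposite one as needed, sliding it until it stands centred and square in the outline marked on the platform, the same narrow border all round (to within 3 mm), without lifting it. When it stands still and untouched there, press the shaker's start button fully in and let go. Leave the other things on the bench where they are.

Things in the scene. Friction and masses are not known exactly. Their poses are not given: they have to be found in the camera images.
- block_mid (a point): middle of the tube block, half-way up: aluminium, flat upright faces, 96 mm along its x, 180 mm along its y, 28 mm high on four 2 mm feet near its corners (36 mm in x, 78 mm in y off the middle); this point is 16 mm above the platform it stands on. Microtubes stand in some of its wells, caps 9 mm above its top
- block: the same tube block, origin under its middle on the platform. hollow below, 0.34 to 0.56 kg, friction on the platform 0.5 to 0.7: a push near a corner takes 1 to 3 N, through the middle 1.5 to 4 N, and it turns about a point beyond its middle when pushed near a corner. The tubes sit loosely in it: a touch harder than 6 N jolts them
- outline (a point): centre, on the platform's top face 105 mm above the bench, of the painted rectangle: thin white lines, 106 mm (x) by 190 mm (y) inside, so the centred block leaves 5 mm of border all round. It moves with the platform; its x points away from the control ledge
- platform: dark steel plate 190 mm (x) by 270 mm (y), 7 mm thick, floating level on rubber springs; axes as the outline's, origin 105 mm below its top. A sideways push shifts it, with the block on it, about 1 mm per 0.35 N (350 N/m in x and y alike, at most 14 mm; it never turns); let go, it swings back to the middle and takes the block back with it
- start_top (a point): centre of the top of the start button: round black key 24 mm across in a grey collar 40 mm across, on the low control ledge (73 mm above the bench) in front of the platform, 134 mm from the platform's middle along minus x. Pressed straight down it travels 6 mm, needs about 4.5 N to bottom, and springs back
- shaker: the shaker: white housing 280 mm (x) by 250 mm (y), 72 mm high, fixed to the bench; origin on the bench under the platform's middle at rest, x away from the control ledge, y along the platform's long side. The ledge at its front also carries a low display (towards +y) and a speed dial with a bar grip, 24 mm high (towards -y)
- start (a joint): travel of the start button in m: 0 released, 0.006 fully in
- reagent: bystander: small white bottle, 38 mm across, 75 mm tall, beside the shaker; origin under its centre
- marker: bystander: black-capped white marker pen lying, 142 mm long along its x; origin under its middle
- pipette: bystander: white hand pipette lying along its x, 270 mm long, 25 mm high; origin under it near its middle
- tipbox: bystander: pipette-tip box 122 by 86 by 50 mm with its lid standing open behind it, 125 mm high; origin under its centre
- rack: bystander: blue tube rack 90 by 200 by 30 mm with a few tubes, on the bench; origin under its centre
- vial: bystander: small screw-cap tube lying, 42 mm long, 12 mm across; origin under its middle
- beaker: bystander: glass beaker 90 mm across, 115 mm tall; origin under its centre
Things that resemble listed ones, but are neither listed nor needed, are in the scene too. Leave any green, orange or yellow look-alike of the block alone.

How it is judged:
By the outcome, as a careful person would: the job done as asked, in the order asked, and still so for the second after the job is handed in, with the robot touching nothing.
It also fails if it takes over 72 s, if anything falls off the work surface, if the arm or the gripper's body presses on something with over 40 N, if the wrist force passes 120 N, or if a joint passes its speed limit or range.

## Working session

There is one attempt and no reset: what is moved stays moved. The work goes in short steps, Python scripts to look and compute and a tool call to move; the robot and the scene stay as the last step left them, time stands still between calls to the robot, and variables do not carry over. Pictures are saved under pics/ and viewed, and the job is handed in when it is done.

Besides the shell and the picture viewer there is one more tool, called after ">>>" as a command line: name --argument value ..., lists and objects as JSON in quotes. move_arm: Moves the arm, as the interface text tells. Its arguments: {"type":"object","properties":{"increments":{"type":"array","items":{"type":"number"}}},"required":["increments"]}

```bash
mkdir -p pics; python3 - <<'E'
from station import r
import cv2
s=r.sense();print({k:s[k] for k in('time_s','tcp_pos','ee_rot','wrist_force','gripper_width')})
for n in('side','top','wrist'):
    cv2.imwrite(f'pics/{n}0.png',cv2.cvtColor(r.capture(n),cv2.COLOR_RGB2BGR));print(n,r.calibration(n))
E
```

```text
{'time_s': 0.0, 'tcp_pos': array([0.17240898, 0.60012281, 0.22945404]), 'ee_rot': array([[-5.42854169e-04, -2.76337777e-01, -9.61060424e-01],
       [-2.13141209e-03, -9.61058063e-01,  2.76338302e-01],
       [-9.99997581e-01,  2.19842721e-03, -6.72753017e-05]]), 'wrist_force': array([0.25461888, 0.43252972, 0.70437746]), 'gripper_width': 0.9984545093742563}
side {'fx': 612.4372959340791, 'fy': 612.4372959340791, 'cx': 317.2898663409483, 'cy': 239.60434941309072, 'rvec': array([ 2.18346761, -0.21912796,  0.13748738]), 'tvec': array([-0.51089547,  0.08886369,  1.51332771])}
top {'fx': 433.3288247301776, 'fy': 433.3288247301776, 'cx': 324.7602109331088, 'cy': 240.67235213743112, 'rvec': array([ 2.18821092, -2.19508314,  0.08280569]), 'tvec': array([-0.05199274,  0.49707099,  0.9481778 ])}
wrist {'fx': 423.05788485903537, 'fy': 423.05788485903537, 'cx': 328.4486266149088, 'cy': 227.1745606534909, 'tool_from_camera': array([[ 8.26505963e-04, -2.57755279e-01,  9.66209880e-01,
        -1.52301578e-01],
       [ 9.99999596e-01, -1.27629182e-04, -8.89457603e-04,
        -9.25328556e-04],
       [ 3.52578969e-04,  9.66210226e-01,  2.57755069e-01,
        -7.01145064e-02],
       [ 0.00000000e+00,  0.00000000e+00,  0.00000000e+00,
         1.00000000e+00]])}
```

View pics/top0.png

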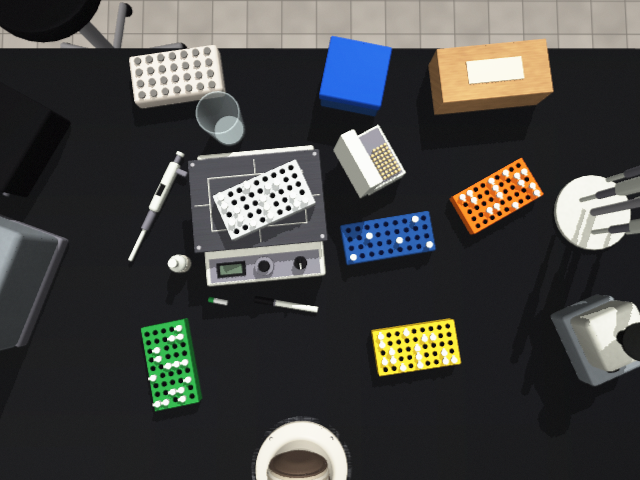

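View pics/side0.png

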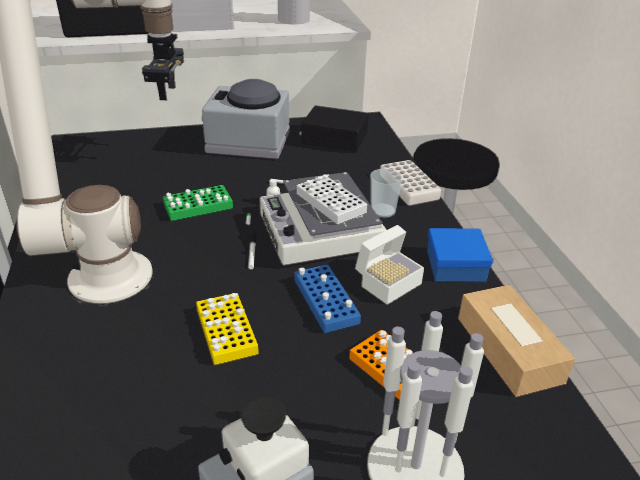

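View pics/wrist0.png

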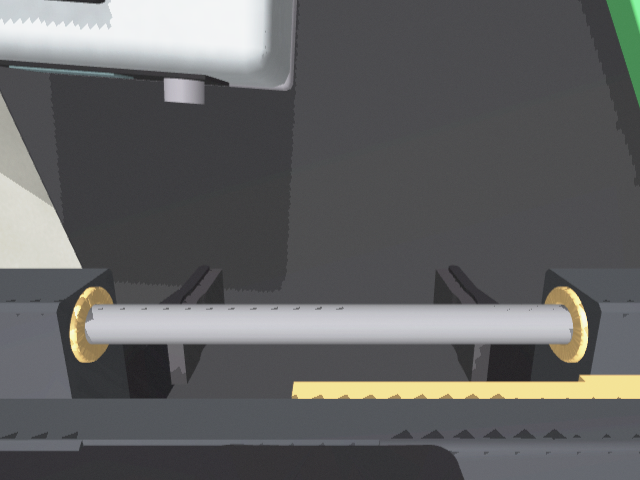

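```bash
cat > h.py <<'E'
from station import r
import cv2, numpy as np
def cam(n):
    c=r.calibration(n);K=np.array([[c['fx'],0,c['cx']],[0,c['fy'],c['cy']],[0,0,1]])
    if n=='wrist':
        s=r.sense();T=np.eye(4);T[:3,:3]=s['ee_rot'];T[:3,3]=s['tcp_pos'];M=np.linalg.inv(T@c['tool_from_camera'])
        return K,M[:3,:3],M[:3,3]
    return K,cv2.Rodrigues(c['rvec'])[0],np.array(c['tvec'])
def ray(C,uv):
    K,R,t=C;d=(R.T@np.linalg.inv(K)@np.c_[np.atleast_2d(uv),np.ones(len(np.atleast_2d(uv)))].T).T
    return -R.T@t,d
def onz(C,uv,z):
    o,d=ray(C,uv);return o+d*((z-o[2])/d[:,2])[:,None]
def proj(C,P):
    K,R,t=C;q=(K@(R@np.atleast_2d(P).T+t[:,None])).T;return q[:,:2]/q[:,2:]
def save(n,f):
    im=cv2.cvtColor(r.capture(n),cv2.COLOR_RGB2BGR);cv2.imwrite(f,im);return im
def crop(im,x0,y0,x1,y1,f,k):
    cv2.imwrite(f,cv2.resize(im[y0:y1,x0:x1],None,fx=k,fy=k,interpolation=cv2.INTER_CUBIC))
E
python3 - <<'E'
from h import *
crop(cv2.imread('pics/top0.png'),180,140,335,290,'pics/tc.png',5)
crop(cv2.imread('pics/side0.png'),255,165,415,265,'pics/sc.png',5)
E
```

```text
(no output)
```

View pics/tc.png

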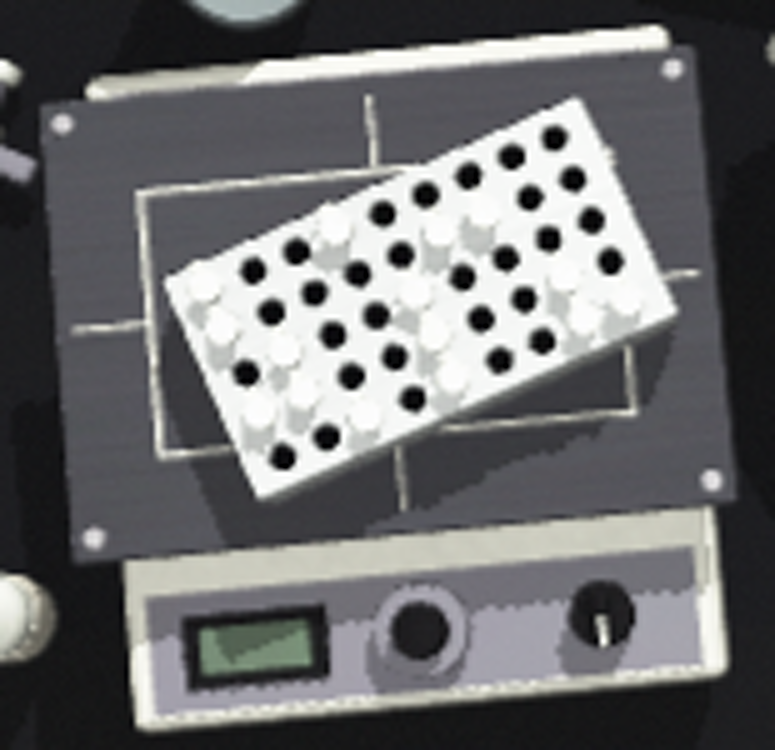

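View pics/sc.png

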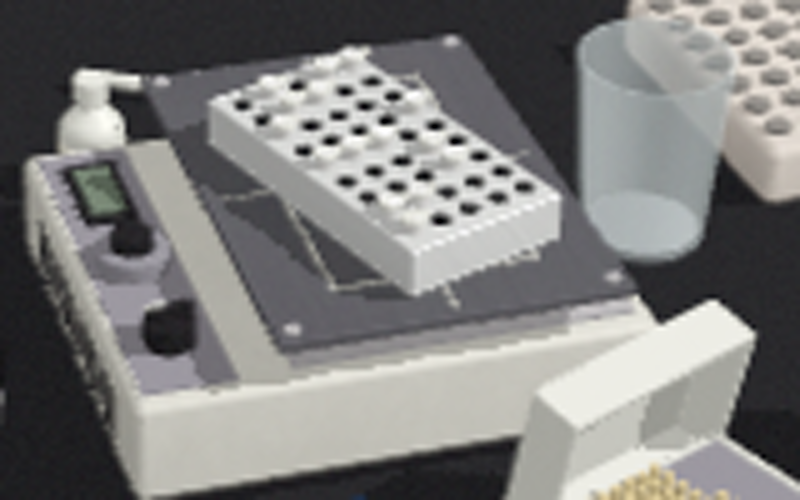

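```bash
python3 - <<'E'
from h import *
C=cam('top')
f=lambda a,x0=180,y0=140:(np.array(a,float)+.5)/5-.5+[x0,y0]
pl=onz(C,f([[42,105],[692,45],[735,500],[74,562]]),.105)[:,:2]
ol=onz(C,f([[143,193],[160,455],[635,412]]),.105)[:,:2]
sc=onz(C,f([[62,123],[672,68],[712,480],[93,538]]),.105)[:,:2]
bl=onz(C,f([[165,283],[578,97],[678,312],[260,498]]),.135)[:,:2]
bt=onz(C,f([[420,630]]),.085)[:,:2]
def rep(p,n):
    c=p.mean(0);ex=(p[0]+p[1]-p[2]-p[3])/2;ey=(p[0]+p[3]-p[1]-p[2])/2
    print(n,c.round(4),'x',np.linalg.norm(ex).round(4),np.degrees(np.arctan2(ex[1],ex[0])).round(2),'y',np.linalg.norm(ey).round(4),np.degrees(np.arctan2(-ey[0],ey[1])).round(2))
    return c
rep(pl,'plat');rep(sc,'screws');rep(bl,'block');print('outline mid',(ol[0]+ol[2])/2,np.linalg.norm(ol[0]-ol[1]),np.linalg.norm(ol[1]-ol[2]));print('btn',bt)
S=cam('side')
g=lambda a:f(a,255,165)
print('side plat',onz(S,g([[285,355],[635,290],[455,35]]),.105).round(4), pl.round(4))
print('side bl',onz(S,g([[210,105],[415,245],[560,195]]),.135).round(4), bl.round(4))
print('btn side',onz(S,g([[130,235]]),.085))
# two-view heights
def tri(a,b):
    P1=C[0]@np.c_[C[1],C[2]];P2=S[0]@np.c_[S[1],S[2]]
    X=cv2.triangulatePoints(P1,P2,f([a]).T,g([b]).T);return (X[:3]/X[3]).ravel().round(4)
print(tri([260,498],[210,105]),tri([678,312],[415,245+0]),tri([735,500],[285,355]),tri([420,630],[130,235]))
E
```

```text
plat [0.5745 0.085 ] x 0.1878 5.06 y 0.2671 5.26
screws [0.5747 0.0854] x 0.1703 5.26 y 0.2504 5.19
block [0.5714 0.067 ] x 0.0937 24.45 y 0.1784 24.29
outline mid [0.57417726 0.08413985] 0.10754569690482968 0.1927519169909519
btn [[0.44126872 0.07315435]]
side plat [[ 0.4918 -0.0686  0.105 ]
 [ 0.6759 -0.0452  0.105 ]
 [ 0.6506  0.2241  0.105 ]] [[ 0.6557  0.226 ]
 [ 0.6804 -0.0395]
 [ 0.4932 -0.0565]
 [ 0.4689  0.2099]]
side bl [[ 0.4898  0.1218  0.135 ]
 [ 0.5649 -0.0296  0.135 ]
 [ 0.6482  0.0023  0.135 ]] [[ 0.5771  0.1673]
 [ 0.651   0.0054]
 [ 0.5652 -0.034 ]
 [ 0.4924  0.1292]]
btn side [[0.43960427 0.08112411 0.085     ]]
[0.4919 0.1304 0.1299] [ 0.5641 -0.0339  0.1379] [ 0.4941 -0.0567  0.0964] [0.4393 0.0727 0.0904]
```

```bash
cat >> h.py <<'E'
from scipy.spatial.transform import Rotation as Ro
O=np.array([.5745,.085]);YAW=np.radians(5.2)
ex=np.array([np.cos(YAW),np.sin(YAW)]);ey=np.array([-ex[1],ex[0]])
Rt=np.c_[[0,0,-1.],np.r_[-ey,0],np.r_[-ex,0]]
def W(px,py):return O+px/1000*ex+py/1000*ey
def P(xy):d=np.asarray(xy)[...,:2]-O;return np.stack([d@ex,d@ey],-1)*1000
def inc(px,py,z,rot=True):
    s=r.sense();R=np.array(s['ee_rot']);w=np.r_[W(px,py),z]
    t=R.T@(w-s['tcp_pos']);rv=Ro.from_matrix(R.T@Rt).as_rotvec(degrees=True)
    print('turn',rv.round(2),'shift',t.round(4),'from P',P(s['tcp_pos']).round(1),s['tcp_pos'][2].round(4))
E
python3 - <<'E'
from h import *
inc(-100,25,.23)
C=cam('top');print(-C[1].T@C[2])
E
```

```text
turn [-2.124e+01  1.000e-02 -1.000e-01] shift [ 4.000e-04  3.971e-01 -4.265e-01] from P [-353.7  549.6] 0.2297
[ 0.43252297 -0.045008    0.97965408]
```

>>> move_arm --increments '[-1.8,0,0,0,0.033,-0.0355,0,-3.6,0,0,0,0.066,-0.071,0,-5.4,0,0,0,0.099,-0.1065,0,-7.2,0,0,0,0.132,-0.142,0,-9,0,0,0,0.165,-0.1775,0,-10.8,0,0,0,0.199,-0.213,0,-12.6,0,0,0,0.232,-0.249,0,-14.4,0,0,0,0.265,-0.284,0,-16.2,0,0,0,0.298,-0.32,0,-18,0,0,0,0.331,-0.355,0,-19.8,0,0,0,0.364,-0.391,0,-21.2,0,0,0,0.397,-0.4265,0]'

```text
time_s: 1.15
tcp_pos: [0.4305, 0.1701, 0.2307]
ee_rot: [[0.0, 0.092, -0.996], [0.0, -0.996, -0.092], [-1.0, -0.0, -0.0]]
wrist_force: [1.9, 0.4, 0.1]
gripper_width: 0.177
```

>>> move_arm --increments '[0,0,0,0,0,0,0,0,0,0,0,0,0,0,0,0,0,0,0,0,0]'

```text
time_s: 1.4
tcp_pos: [0.43, 0.1719, 0.2303]
ee_rot: [[-0.0, 0.089, -0.996], [-0.0, -0.996, -0.089], [-1.0, -0.0, 0.0]]
wrist_force: [-0.3, -0.7, -1.2]
gripper_width: 0.018
```

```bash
python3 - <<'E'
from h import *
s=r.sense();print(s['time_s'],s['tcp_pos'],s['wrist_force'],s['gripper_width'])
inc(-100,25,.23);save('wrist','pics/w1.png');save('top','pics/t1.png')
E
```

```text
1.4 [0.43003969 0.17192055 0.23034382] [-0.28192399 -0.70016666 -1.17576634] 0.018318765231000993
turn [-0.1   0.02  0.  ] shift [ 0.0003  0.0746 -0.0361] from P [-136.    99.7] 0.2303
```

View pics/w1.png

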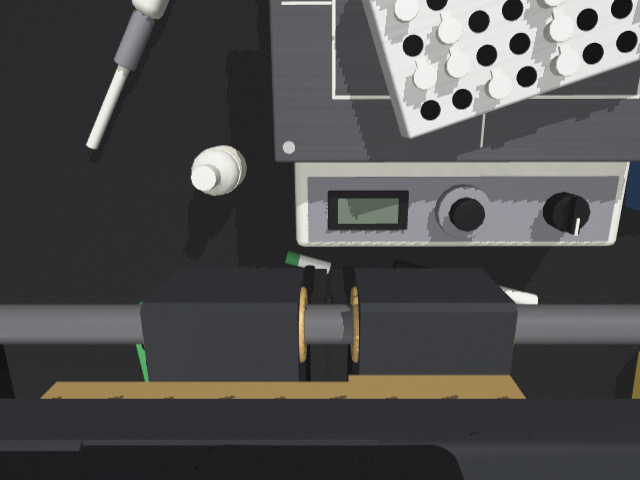

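```bash
python3 - <<'E'
from h import *
C=cam('wrist')
print('corner block',P(onz(C,[[408,138]],.135)), 'plat corner',P(onz(C,[[275,161]],.105)),'outl',P(onz(C,[[334,97]],.105)),'btn',P(onz(C,[[467,215]],.085)),'front edge',P(onz(C,[[275,161],[635,161]],.105)))
E
```

```text
corner block [[-78.81043614  56.31134572]] plat corner [[-95.16170996 136.8412405 ]] outl [[-55.19827157  98.51438069]] btn [[-135.93909364    1.82157647]] front edge [[-95.16170996 136.8412405 ]
 [-94.96805154 -97.89038481]]
```

>>> move_arm --increments '[0,0,0,0,0.035,-0.018,0,0,0,0,0.01,0.0697,-0.036,0,0,0,0,0.045,0.0697,-0.036,0,0,0,0,0.08,0.0697,-0.036,0,0,0,0,0.107,0.0697,-0.036,0,0,0,0,0.107,0.0697,-0.038,0,0,0,0,0.107,0.0697,-0.04,0,0,0,0,0.107,0.0697,-0.042,0,0,0,0,0.107,0.0697,-0.044,0,0,0,0,0.107,0.0697,-0.046,0,0,0,0,0.107,0.0697,-0.048,0,0,0,0,0.107,0.0697,-0.05,0]'

```text
time_s: 2.5
tcp_pos: [0.4866, 0.1075, 0.1245]
ee_rot: [[0.001, 0.09, -0.996], [0.001, -0.996, -0.09], [-1.0, -0.001, -0.001]]
wrist_force: [-0.3, 0.6, -0.2]
gripper_width: 0.004
```

```bash
python3 - <<'E'
from h import *
s=r.sense();print(s['time_s'],s['tcp_pos'],s['wrist_force'],s['gripper_width'])
inc(-84,30,.123);save('wrist','pics/w2.png');crop(save('top','pics/t2.png'),180,140,335,290,'pics/t2c.png',5)
E
```

```text
2.5 [0.48663559 0.10747793 0.12450177] [-0.31602196  0.58605665 -0.23918297] 0.004205157532162846
turn [-0.02 -0.08  0.04] shift [ 0.0015  0.0003 -0.0015] from P [-85.5  30.3] 0.1245
```

View pics/w2.png

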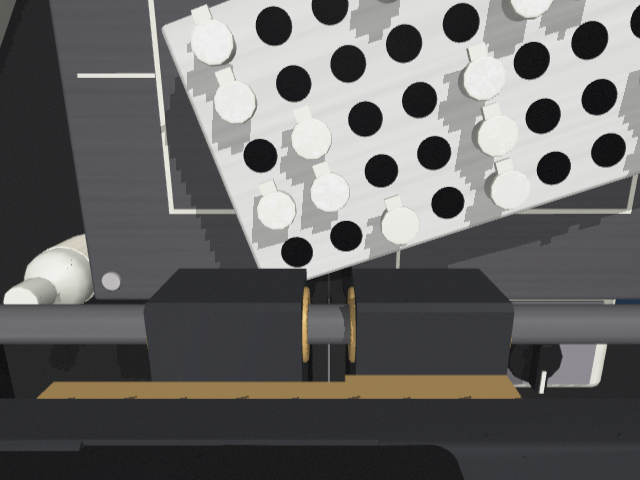

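View pics/t2c.png

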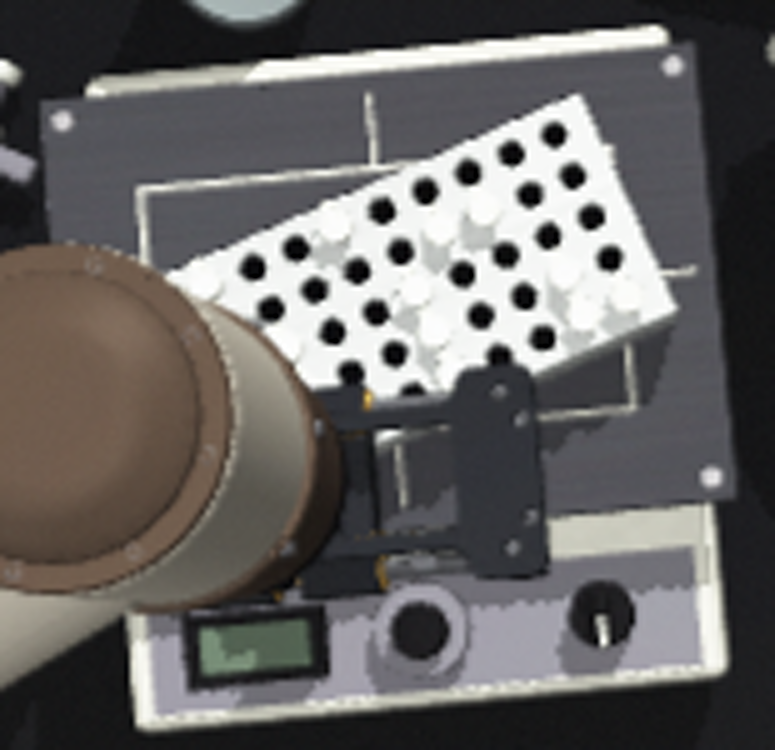

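>>> move_arm --increments '[0,0,0,0,0,-0.002,0,0,0,0,0,0,-0.004,0,0,0,0,0,0,-0.006,0,0,0,0,0,0,-0.008,0,0,0,0,0,0,-0.01,0,0,0,0,0,0,-0.012,0,0,0,0,0,0,-0.014,0,0,0,0,0,0,-0.016,0,0,0,0,0,0,-0.018,0,0,0,0,0,0,-0.02,0,0,0,0,0,0,-0.022,0,0,0,0,0,0,-0.024,0]'

```text
time_s: 3.6
tcp_pos: [0.5104, 0.1095, 0.1235]
ee_rot: [[0.0, 0.09, -0.996], [0.0, -0.996, -0.09], [-1.0, -0.0, -0.0]]
wrist_force: [-2.1, -0.5, 1.3]
gripper_width: 0.003
```

```bash
python3 - <<'E'
from h import *
s=r.sense();print(s['time_s'],s['tcp_pos'],s['wrist_force'],s['gripper_width'])
inc(-84,30,.123);save('wrist','pics/w3.png');crop(save('top','pics/t3.png'),180,140,335,290,'pics/t3c.png',5)
E
```

```text
3.6 [0.51040396 0.10952134 0.12346656] [-2.10646022 -0.48499751  1.33785966] 0.002783302393094153
turn [-0.03 -0.01  0.01] shift [0.0005 0.0002 0.0224] from P [-61.6  30.2] 0.1235
```

View pics/w3.png

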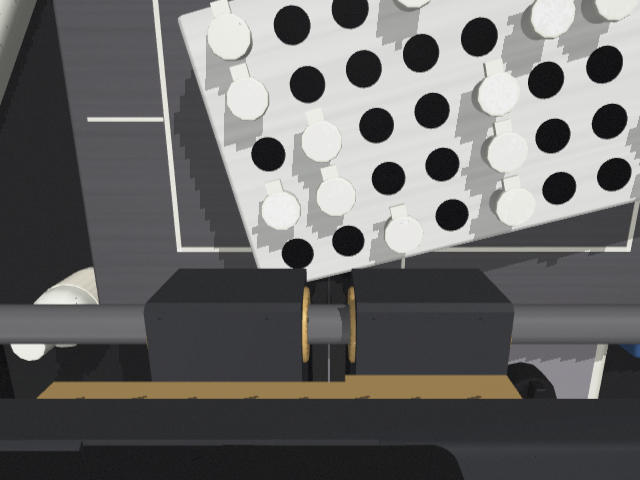

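View pics/t3c.png

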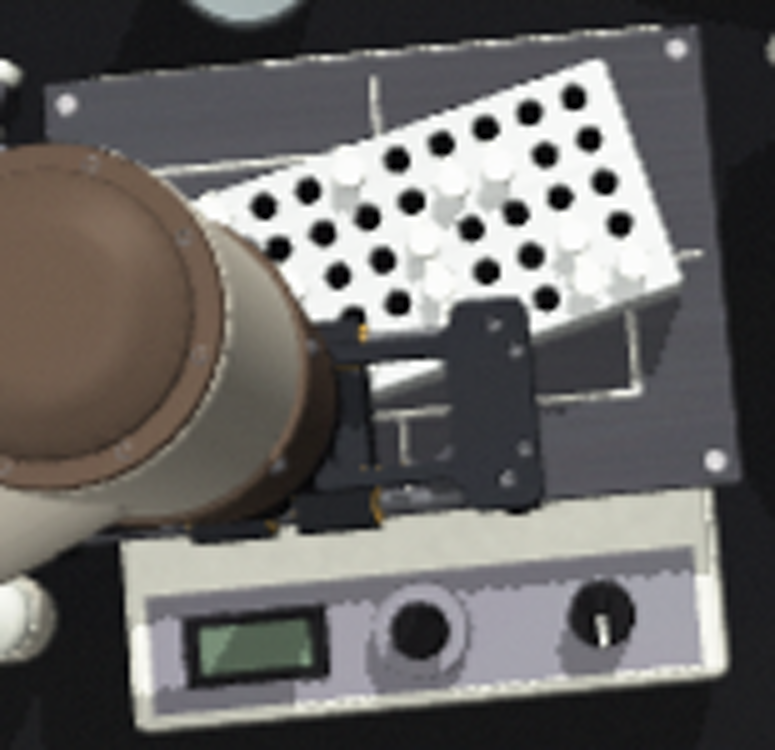

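```bash
python3 - <<'E'
from h import *
C=cam('wrist')
a=P(onz(C,[[420,251],[634,202]],.135));b=P(onz(C,[[180,249],[630,249]],.105));l=P(onz(C,[[260,270],[180,20]],.135))
ang=lambda v:np.degrees(np.arctan2(v[1],v[0]))
print(a.round(1),b.round(1),l.round(1),ang(a[0]-a[1])-90,ang(b[0]-b[1])-90,ang(l[1]-l[0]))
E
```

```text
[[-37.1  -0.7]
 [-19.7 -72.3]] [[-46.   94.2]
 [-46.1 -96.3]] [[-44.1  55.5]
 [ 36.9  76.5]] 13.665859010912357 -0.03715197289015748 14.48907442723749
```

>>> move_arm --increments '[0,0,0,0,0,-0.002,0,0,0,0,0,0,-0.004,0,0,0,0,0,0,-0.006,0,0,0,0,0,0,-0.008,0,0,0,0,0,0,-0.01,0,0,0,0,0,0,-0.012,0,0,0,0,0,0,-0.014,0,0,0,0,0,0,-0.016,0,0,0,0,0,0,-0.013,0,0,0,0,0,0,-0.01,0,0,0,0,0,0,-0.006,0,0,0,0,0,0,0.002,0]'

```text
time_s: 4.7
tcp_pos: [0.5085, 0.1093, 0.1238]
ee_rot: [[0.002, 0.09, -0.996], [0.0, -0.996, -0.09], [-1.0, -0.0, -0.002]]
wrist_force: [0.3, 0.0, -0.3]
gripper_width: 0.003
```

>>> move_arm --increments '[0,0,0,-0.04,0,0.01,0,0,0,0,-0.08,0,0.02,0,0,0,0,-0.1,0.02,0.03,0,0,0,0,-0.1,0.03,0.03,0,0,0,0,-0.1,0.03,0.03,0]'

```text
time_s: 5.12
tcp_pos: [0.4805, 0.0756, 0.2251]
ee_rot: [[0.003, 0.089, -0.996], [0.002, -0.996, -0.089], [-1.0, -0.002, -0.004]]
wrist_force: [-1.0, 0.1, -0.2]
gripper_width: 0.0
```

```bash
python3 - <<'E'
from h import *
s=r.sense();print(s['time_s'],s['tcp_pos'],s['wrist_force'],s['gripper_width'])
inc(-84,30,.123);save('wrist','pics/w4.png');crop(save('top','pics/t4.png'),180,140,335,290,'pics/t4c.png',5)
E
```

```text
5.1167 [0.48048868 0.07562493 0.22513962] [-1.02453124  0.07494369 -0.21986721] 0.00028261601088374526
turn [-0.11 -0.2   0.09] shift [ 0.1022 -0.0307 -0.0101] from P [-94.5  -0.8] 0.2251
```

View pics/w4.png

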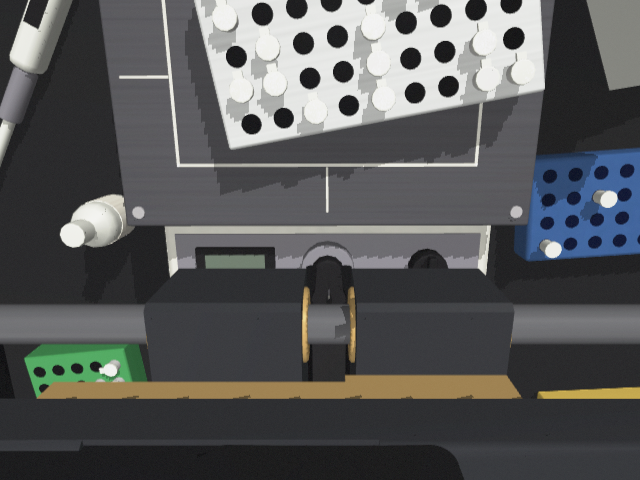

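View pics/t4c.png

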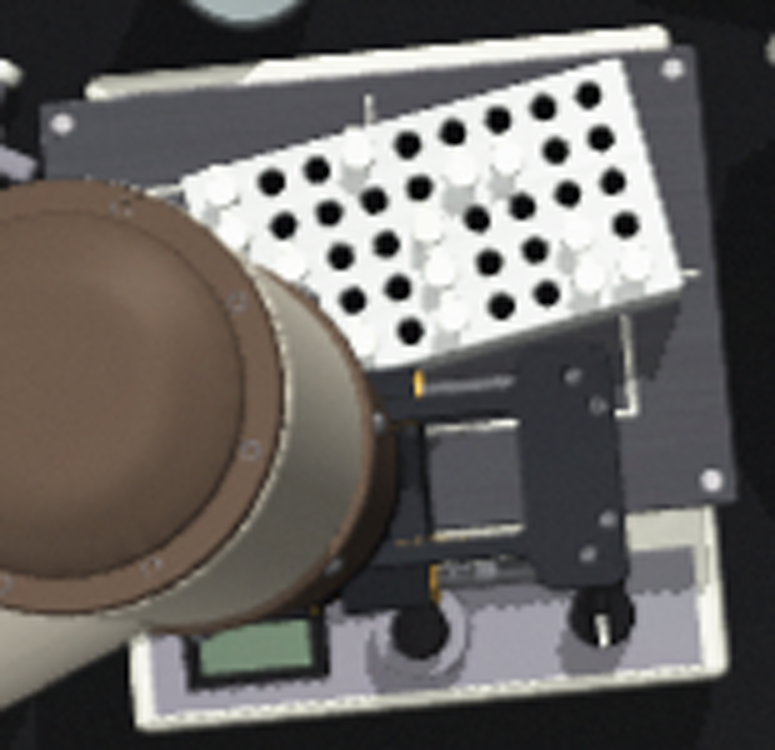

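```bash
cat >> h.py <<'E'
def fit(pts,local):
    # 2D rigid fit of block local corner pts (mm) -> pose
    A=np.array(local,float);B=np.array(pts,float);a=A.mean(0);b=B.mean(0)
    H=(A-a).T@(B-b);th=np.arctan2(H[0,1]-H[1,0],H[0,0]+H[1,1]);R=np.array([[np.cos(th),-np.sin(th)],[np.sin(th),np.cos(th)]])
    return b-R@a,np.degrees(th),(B-((A-a)@R.T+b))
def blk(pts,local,n=''):
    c,t,e=fit(pts,local);print(n,'c',c.round(1),'yaw',t.round(2),'res',e.round(1).tolist());return c,t
LF,RF,LB,RB=[-48,90],[-48,-90],[48,90],[48,-90]
OLF,ORF,OLB,ORB=[-53.7,95.7],[-53.7,-95.7],[53.7,95.7],[53.7,-95.7]
E
python3 - <<'E'
from h import *
C=cam('wrist')
blk(P(onz(C,[[232,149],[543,91]],.135)),[LF,RF],'wrist blk')
blk(P(onz(C,[[179,165],[476,165]],.105)),[OLF,ORF],'wrist outl')
C=cam('top');f=lambda a,x0=180,y0=140:(np.array(a,float)+.5)/5-.5+[x0,y0]
blk(P(onz(C,f([[185,178],[622,58],[683,283]]),.135)),[LB,RB,RF],'top')
blk(P(onz(C,f([[62,123],[672,68],[712,480]]),.105)),[[85,125],[85,-125],[-85,-125]],'screws')
E
```

```text
wrist blk c [ 19.6 -21.7] yaw 10.21 res [[0.6, -3.5], [-0.6, 3.5]]
wrist outl c [-1.8  1.4] yaw -0.11 res [[-0.0, -1.3], [0.0, 1.3]]
top c [ 20.5 -25. ] yaw 10.48 res [[-0.4, -1.5], [-1.1, -0.1], [1.5, 1.6]]
screws c [0.3 0.3] yaw 0.02 res [[0.2, 0.2], [0.0, 0.1], [-0.2, -0.3]]
```

```bash
python3 - <<'E'
from h import *
C=cam('top')
print('lid',P(onz(C,[[335,138],[356,195],[345,130]],.125)), 'beaker',P(onz(C,[[240,140],[197,95],[243,105]],.06)))
inc(112,-83,.20)
E
```

```text
lid [[ 106.94576759 -169.26146634]
 [ -11.98368216 -199.87405281]
 [ 121.42320463 -190.86922244]] beaker [[141.08674663  31.2614064 ]
 [248.71389136 115.98115774]
 [217.52848864  18.52746496]]
turn [-0.09  0.05  0.01] shift [ 0.0227  0.0825 -0.2069] from P [-94.7  -0.2] 0.2229
```

>>> move_arm --increments '[0,0,0,0,0.0135,-0.0345,0,0,0,0,0,0.027,-0.069,0,0,0,0,0,0.041,-0.1035,0,0,0,0,0,0.0545,-0.138,0,0,0,0,0,0.068,-0.1725,0,0,0,0,0,0.0825,-0.207,0,0,0,0,0.035,0.0825,-0.207,0,0,0,0,0.07,0.0825,-0.207,0,0,0,0,0.1,0.0825,-0.207,0,0,0,0,0.1,0.0825,-0.204,0,0,0,0,0.1,0.0825,-0.201,0,0,0,0,0.1,0.0825,-0.198,0]'

```text
time_s: 6.22
tcp_pos: [0.6863, 0.0126, 0.1245]
ee_rot: [[0.002, 0.091, -0.996], [-0.001, -0.996, -0.091], [-1.0, 0.001, -0.001]]
wrist_force: [0.3, -0.2, 1.5]
gripper_width: 0.009
```

```bash
python3 - <<'E'
from h import *
s=r.sense();print(s['time_s'],s['tcp_pos'],s['wrist_force'],s['gripper_width'])
inc(95,-83,.123);save('wrist','pics/w5.png');crop(save('top','pics/t5.png'),180,140,335,290,'pics/t5c.png',5);crop(save('side','pics/s5.png'),225,125,415,265,'pics/s5c.png',4)
E
```

```text
6.2167 [0.68627979 0.01259712 0.12452702] [ 0.29034991 -0.23427496  1.51972295] 0.008937830938457883
turn [ 0.03 -0.09 -0.05] shift [0.0015 0.0008 0.0098] from P [104.8 -82.2] 0.1245
```

View pics/s5c.png

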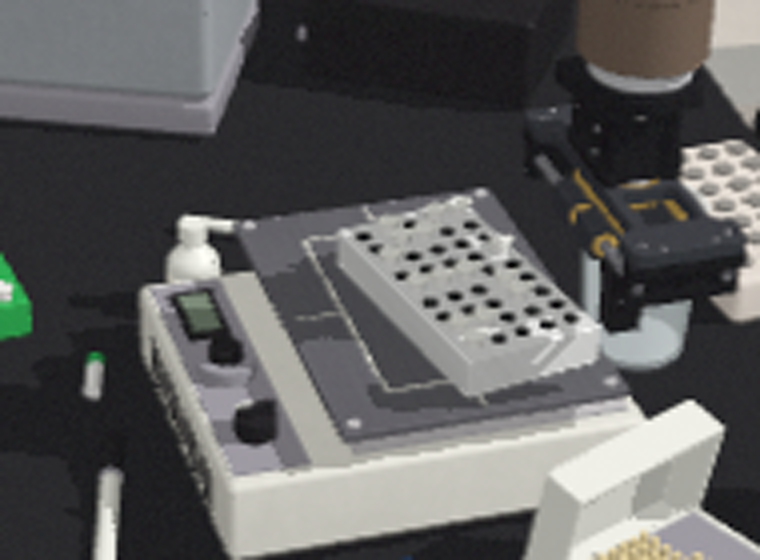

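View pics/t5c.png

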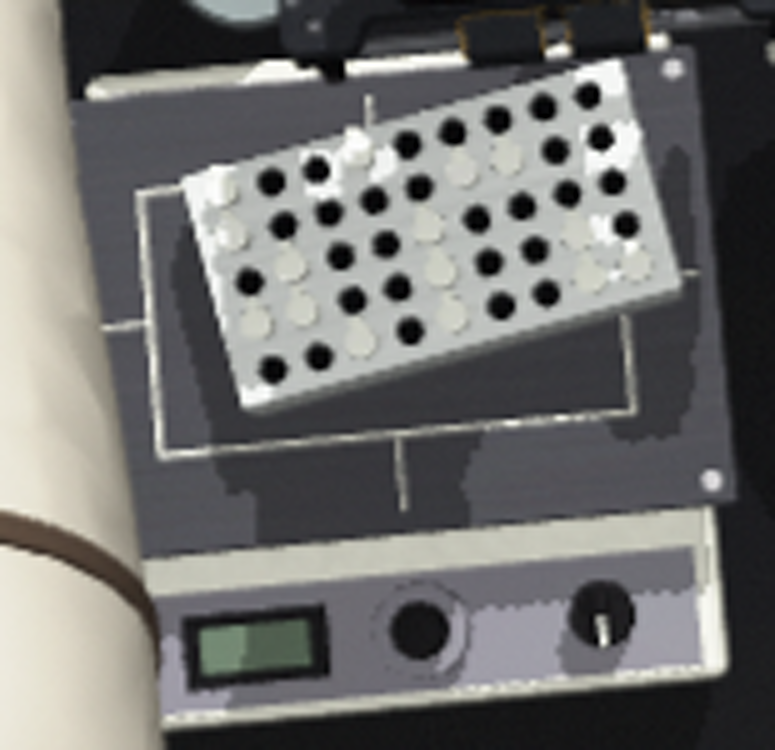

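```bash
python3 - <<'E'
from h import *
C=cam('top');f=lambda a,x0=180,y0=140:(np.array(a,float)+.5)/5-.5+[x0,y0]
blk(P(onz(C,f([[185,178],[622,58],[683,283],[245,408]]),.135)),[LB,RB,RF,LF],'top')
blk(P(onz(C,f([[143,191],[160,455],[635,412]]),.105)),[OLB,OLF,ORF],'outl')
E
```

```text
top c [ 20.8 -25.1] yaw 10.39 res [[-0.8, -1.3], [-1.2, 0.0], [1.4, 1.6], [0.6, -0.3]]
outl c [-0.2 -0.5] yaw -0.31 res [[0.5, -0.1], [-0.5, 0.7], [0.1, -0.6]]
```

>>> move_arm --increments '[0,0,0,0,0,0.002,0,0,0,0,0,0,0.004,0,0,0,0,0,0,0.006,0,0,0,0,0,0,0.008,0,0,0,0,0,0,0.01,0,0,0,0,0,0,0.012,0,0,0,0,0,0,0.0145,0,0,0,0,0,0,0.017,0,0,0,0,0,0,0.0195,0,0,0,0,0,0,0.022,0,0,0,0,0,0,0.0245,0,0,0,0,0,0,0.027,0]'

```text
time_s: 7.37
tcp_pos: [0.6587, 0.0098, 0.1237]
ee_rot: [[0.001, 0.09, -0.996], [-0.0, -0.996, -0.09], [-1.0, 0.0, -0.001]]
wrist_force: [1.8, -0.7, -0.6]
gripper_width: 0.006
```

```bash
python3 - <<'E'
from h import *
s=r.sense();print(s['time_s'],s['tcp_pos'],s['wrist_force'],s['gripper_width'])
inc(95,-83,.123);crop(save('top','pics/t6.png'),180,140,335,290,'pics/t6c.png',5)
E
```

```text
7.3667 [0.65866836 0.00975765 0.12369205] [ 1.83626334 -0.69293286 -0.60069756] 0.006305376399872796
turn [-0.03 -0.03 -0.01] shift [ 0.0007  0.0004 -0.018 ] from P [ 77.  -82.6] 0.1237
```

View pics/t6c.png

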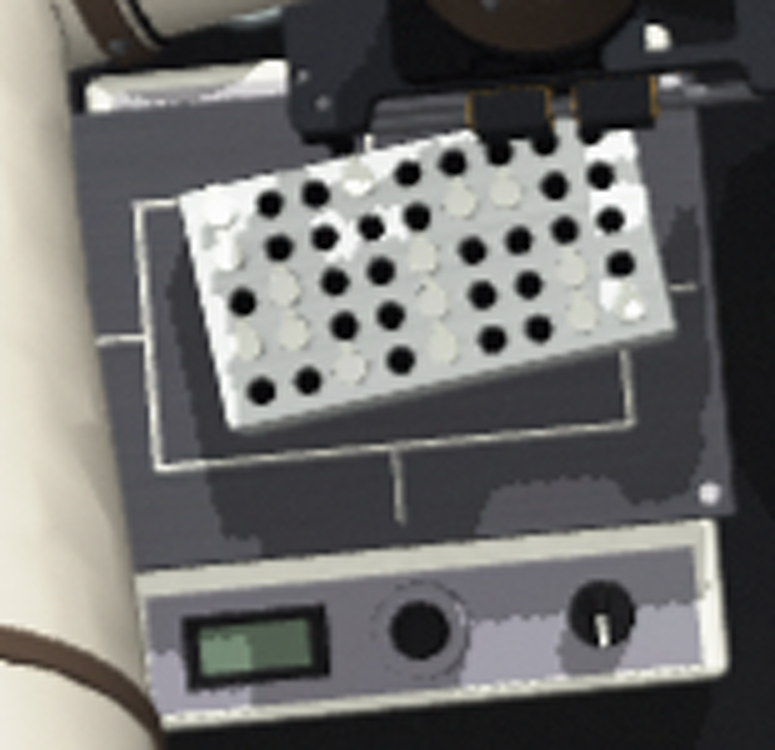

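```bash
cat >> h.py <<'E'
f5=lambda a,x0=180,y0=140:(np.array(a,float)+.5)/5-.5+[x0,y0]
def top(b,bl,o,ol):
    C=cam('top');c,t=blk(P(onz(C,f5(b),.135)),bl,'blk');oc,ot=blk(P(onz(C,f5(o),.105)),ol,'outl')
    th=np.radians(ot);d=c-oc;print('REL',round(d[0]*np.cos(th)+d[1]*np.sin(th),1),round(d[1]*np.cos(th)-d[0]*np.sin(th),1),'yaw',round(t-ot,2))
E
python3 - <<'E'
from h import *
top([[182,196],[676,328],[233,430]],[LB,RF,LF],[[140,205],[158,467],[633,424]],[OLB,OLF,ORF])
E
```

```text
blk c [  9.  -22.2] yaw 7.7 res [[-0.6, -0.9], [0.2, 1.6], [0.4, -0.7]]
outl c [-5.2  0.9] yaw -0.16 res [[0.1, 0.0], [-0.0, 0.6], [-0.0, -0.6]]
REL 14.3 -23.1 yaw 7.86
```

>>> move_arm --increments '[0,0,0,0,0,0.0025,0,0,0,0,0,0,0.005,0,0,0,0,0,0,0.0075,0,0,0,0,0,0,0.01,0,0,0,0,0,0,0.0125,0,0,0,0,0,0,0.015,0,0,0,0,0,0,0.0175,0,0,0,0,0,0,0.02,0,0,0,0,0,0,0.018,0,0,0,0,0,0,0.014,0,0,0,0,0,0,0.008,0,0,0,0,0,0,0,0]'

```text
time_s: 8.42
tcp_pos: [0.6587, 0.0099, 0.1233]
ee_rot: [[-0.001, 0.09, -0.996], [-0.0, -0.996, -0.09], [-1.0, -0.0, 0.001]]
wrist_force: [1.0, -0.3, 0.4]
gripper_width: 0.002
```

>>> move_arm --increments '[0,0,0,-0.02,0,-0.01,0,0,0,0,-0.05,0,-0.02,0,0,0,0,-0.06,0.02,-0.02,0]'

```text
time_s: 8.67
tcp_pos: [0.6844, -0.0058, 0.1872]
ee_rot: [[0.007, 0.094, -0.996], [-0.0, -0.996, -0.094], [-1.0, 0.001, -0.007]]
wrist_force: [1.3, -0.2, 1.6]
gripper_width: 0.005
```

```bash
python3 - <<'E'
from h import *
s=r.sense();print(s['time_s'],s['tcp_pos'],s['wrist_force'],s['gripper_width'])
inc(0,-150,.18);crop(save('top','pics/t7.png'),180,140,335,290,'pics/t7c.png',5)
E
```

```text
8.6667 [ 0.68436974 -0.00581757  0.18722086] [ 1.32896513 -0.16282778  1.59467574] 0.004513491340120115
turn [ 0.22 -0.39 -0.04] shift [0.0066 0.0492 0.1014] from P [ 101.2 -100.4] 0.1872
```

View pics/t7c.png

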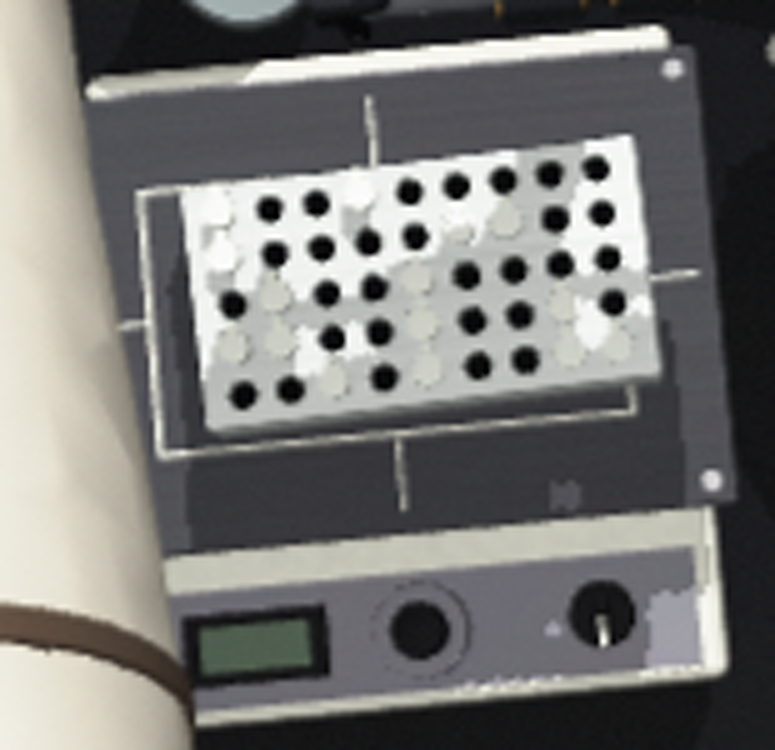

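```bash
python3 - <<'E'
from h import *
top([[180,186],[632,136],[660,378],[210,433]],[LB,RB,RF,LF],[[142,190],[160,455],[635,411]],[OLB,OLF,ORF])
E
```

```text
blk c [  0.9 -18.1] yaw 1.5 res [[1.4, -0.2], [0.3, 0.8], [-0.6, 1.1], [-1.1, -1.8]]
outl c [ 0.1 -0.4] yaw -0.22 res [[0.7, 0.0], [-0.7, 0.7], [-0.0, -0.7]]
REL 0.9 -17.8 yaw 1.72
```

>>> move_arm --increments '[0,0,0,-0.002,0.016,0.035,0,0,0,0,-0.002,0.032,0.07,0,0,0,0,-0.002,0.044,0.105,0,0,0,0,0,0.044,0.105,0,0,0,0,0.03,0.044,0.105,0,0,0,0,0.064,0.044,0.105,0,0,0,0,0.064,0.0415,0.105,0,0,0,0,0.064,0.039,0.105,0,0,0,0,0.064,0.0365,0.105,0,0,0,0,0.064,0.034,0.105,0,0,0,0,0.064,0.032,0.105,0,0,0,0,0.064,0.03,0.105,0]'

```text
time_s: 9.72
tcp_pos: [0.5794, -0.0471, 0.121]
ee_rot: [[0.003, 0.091, -0.996], [0.0, -0.996, -0.091], [-1.0, -0.0, -0.003]]
wrist_force: [0.2, 0.5, 0.3]
gripper_width: 0.004
```

```bash
python3 - <<'E'
from h import *
s=r.sense();print(s['time_s'],s['tcp_pos'],s['wrist_force'],s['gripper_width'])
inc(-4,-123,.123);crop(save('top','pics/t8.png'),180,140,335,290,'pics/t8c.png',5);crop(save('wrist','pics/w8.png'),0,0,640,480,'pics/w8c.png',1);
E
```

```text
9.7167 [ 0.57940109 -0.04705355  0.1209844 ] [0.22879576 0.51135501 0.26650753] 0.004432871881201554
turn [-0.   -0.15  0.01] shift [-0.002  -0.009  -0.0031] from P [  -7.1 -132. ] 0.121
```

View pics/t8c.png

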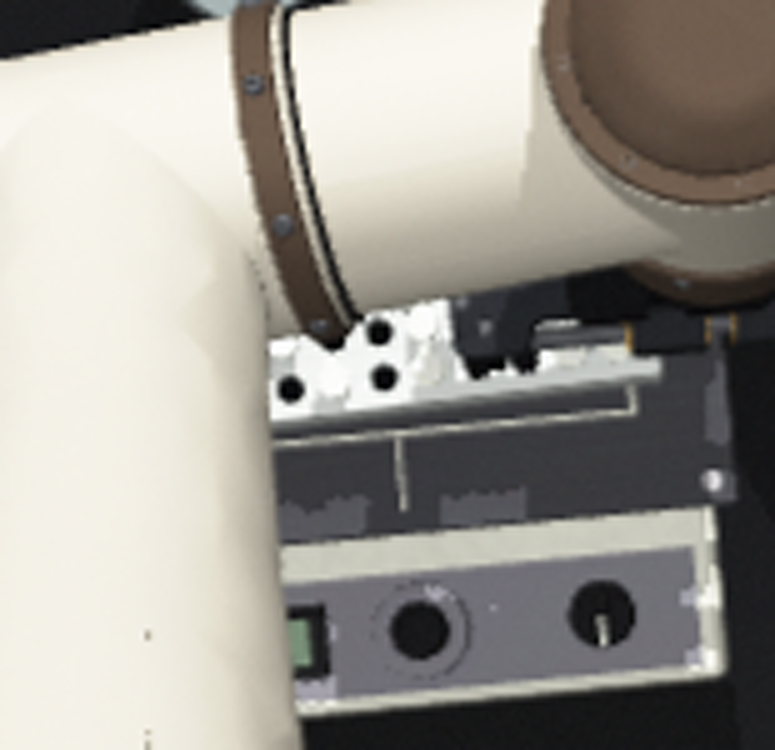

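View pics/w8.png

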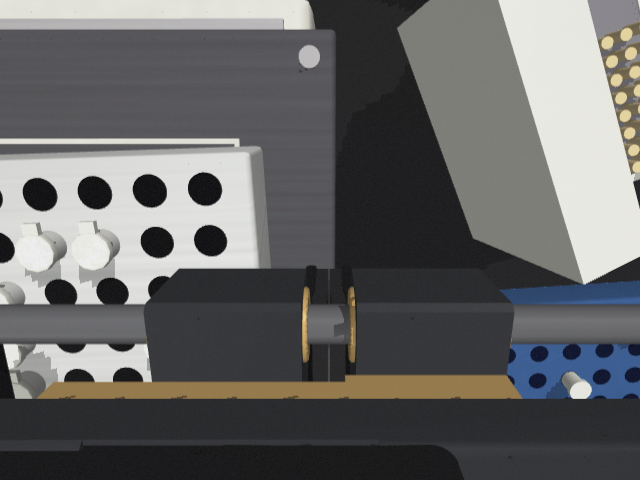

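```bash
python3 - <<'E'
from h import *
C=cam('wrist')
print(P(onz(C,[[262,147],[270,265]],.135)),P(onz(C,[[240,140]],.105)),P(onz(C,[[334,30]],.105)))
E
```

```text
[[  52.79426449 -109.60247067]
 [  12.65518951 -110.73867837]] [[ 53.33300186 -96.47675224]] [[  92.74847731 -132.95127527]]
```

>>> move_arm --increments '[0,0,0,0,-0.002,-0.001,0,0,0,0,0,-0.004,-0.002,0,0,0,0,0,-0.006,-0.002,0,0,0,0,0,-0.008,-0.002,0,0,0,0,0,-0.01,-0.002,0,0,0,0,0,-0.012,-0.002,0,0,0,0,0,-0.014,-0.002,0,0,0,0,0,-0.016,-0.002,0,0,0,0,0,-0.018,-0.002,0,0,0,0,0,-0.02,-0.002,0,0,0,0,0,-0.022,-0.002,0,0,0,0,0,-0.024,-0.002,0]'

```text
time_s: 10.82
tcp_pos: [0.5782, -0.0236, 0.1195]
ee_rot: [[-0.0, 0.09, -0.996], [-0.0, -0.996, -0.09], [-1.0, 0.0, 0.0]]
wrist_force: [0.9, -3.0, 0.3]
gripper_width: 0.007
```

```bash
python3 - <<'E'
from h import *
s=r.sense();print(s['time_s'],s['tcp_pos'],s['wrist_force'],s['gripper_width'])
inc(-4,-123,.123);save('wrist','pics/w9.png')
E
```

```text
10.8167 [ 0.57820662 -0.02363398  0.1195062 ] [ 0.88039375 -3.02375807  0.26513423] 0.00717090108158773
turn [-0.04  0.02 -0.02] shift [-0.0035  0.0145 -0.0022] from P [  -6.2 -108.5] 0.1195
```

View pics/w9.png

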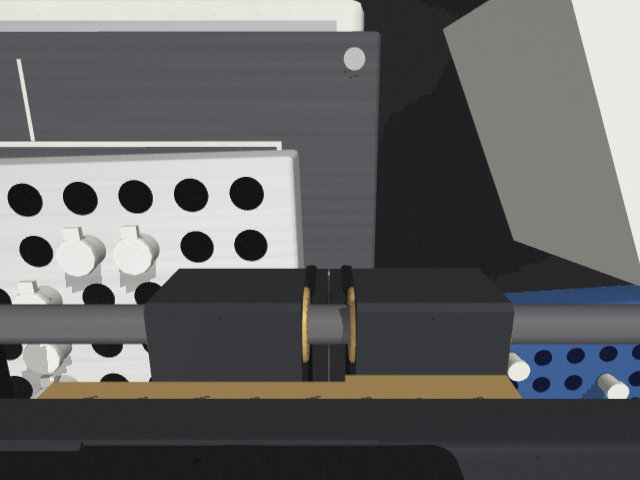

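```bash
python3 - <<'E'
from h import *
C=cam('wrist')
print(P(onz(C,[[298,151],[302,265],[20,157]],.135)),P(onz(C,[[282,143]],.105)),P(onz(C,[[380,32]],.105)))
E
```

```text
[[ 53.11151537 -97.41867222]
 [ 14.50671637 -98.04459991]
 [ 51.27570693  -8.22399079]] [[ 53.70128761 -89.12242317]] [[  93.31605636 -125.88866282]]
```

>>> move_arm --increments '[0,0,0,0,-0.002,0,0,0,0,0,0,-0.004,0,0,0,0,0,0,-0.006,0,0,0,0,0,0,-0.008,0,0,0,0,0,0,-0.01,0,0,0,0,0,0,-0.012,0,0,0,0,0,0,-0.0135,0,0,0,0,0,0,-0.012,0,0,0,0,0,0,-0.009,0,0,0,0,0,0,-0.005,0,0,0,0,0,0,0.002,0,0,0,0,0,0,0.01,0,0]'

```text
time_s: 11.87
tcp_pos: [0.5795, -0.0339, 0.1197]
ee_rot: [[0.0, 0.09, -0.996], [0.0, -0.996, -0.09], [-1.0, -0.0, -0.001]]
wrist_force: [0.0, -0.8, 0.2]
gripper_width: 0.005
```

>>> move_arm --increments '[0,0,0,-0.03,0.005,0.01,0,0,0,0,-0.06,0,0.03,0,0,0,0,-0.09,-0.035,0.05,0,0,0,0,-0.11,-0.075,0.07,0,0,0,0,-0.11,-0.112,0.085,0,0,0,0,-0.11,-0.115,0.085,0,0,0,0,-0.11,-0.115,0.085,0]'

```text
time_s: 12.45
tcp_pos: [0.4835, 0.0753, 0.2311]
ee_rot: [[0.003, 0.094, -0.996], [0.002, -0.996, -0.094], [-1.0, -0.002, -0.003]]
wrist_force: [0.1, -0.4, 0.6]
gripper_width: 0.005
```

```bash
python3 - <<'E'
from h import *
s=r.sense();print(s['time_s'],s['tcp_pos'],s['wrist_force'],s['gripper_width'])
inc(-95,0,.23);save('wrist','pics/w10.png');crop(save('top','pics/t10.png'),180,140,335,290,'pics/t10c.png',5)
E
```

```text
12.45 [0.48353815 0.07525386 0.23112046] [ 0.10562628 -0.41931853  0.64140231] 0.004621454278949134
turn [ 0.17 -0.17  0.1 ] shift [ 0.0011 -0.0015  0.0035] from P [-91.5  -1.5] 0.2311
```

View pics/w10.png

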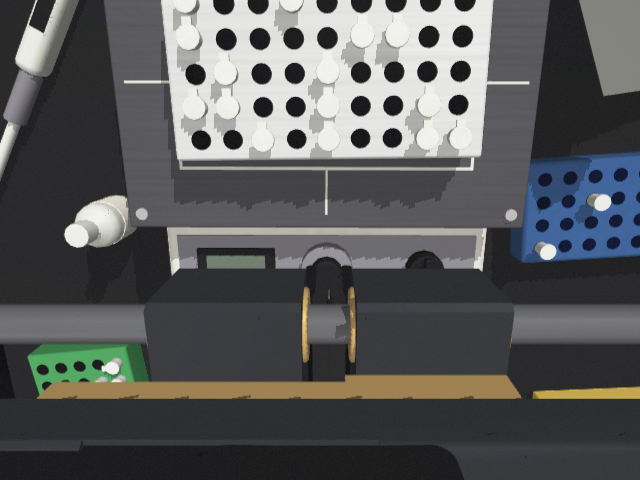

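View pics/t10c.png

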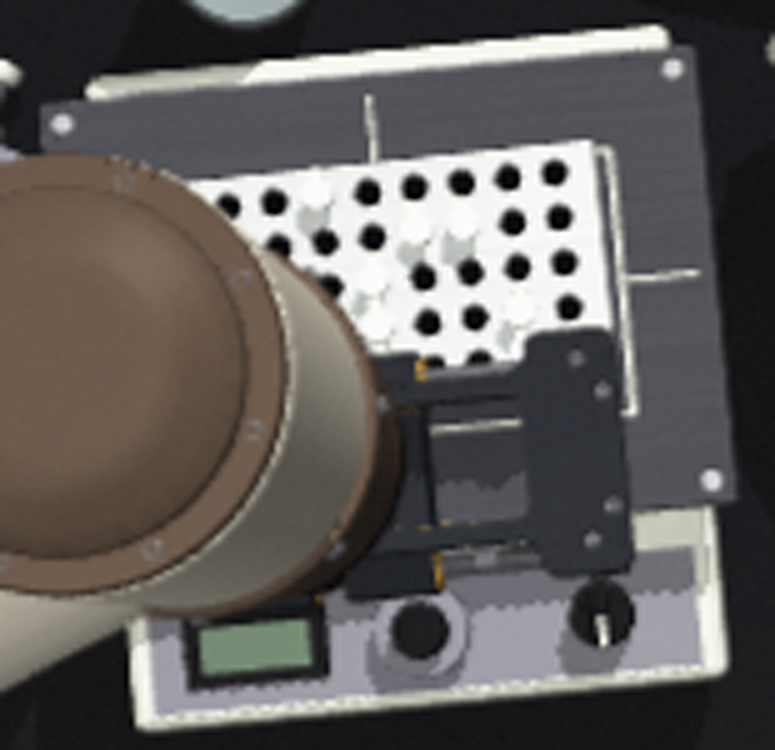

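```bash
python3 - <<'E'
from h import *
im=cv2.imread('pics/w10.png')
a=cv2.resize(im[125:195,150:240],None,fx=8,fy=8,interpolation=cv2.INTER_CUBIC)[:, :380*2]
crop(im,150,130,245,190,'pics/z1.png',8);crop(im,430,130,525,190,'pics/z2.png',8)
E
```

```text
(no output)
```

View pics/z1.png

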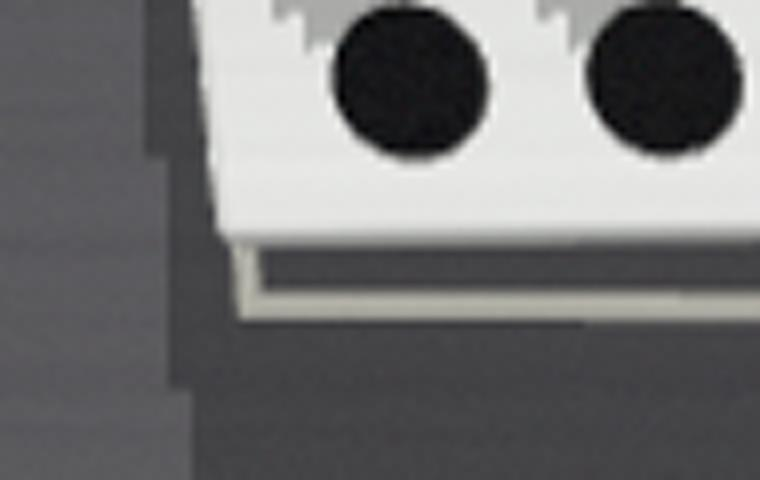

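View pics/z2.png

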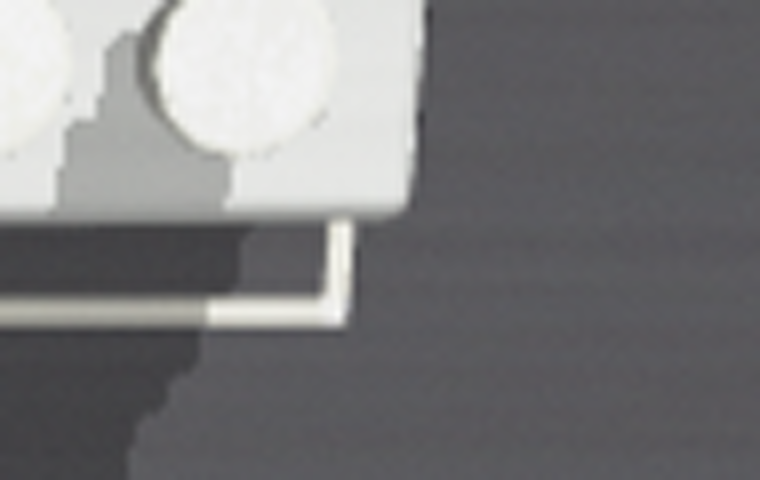

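```bash
cat >> h.py <<'E'
def rel(b,bl,o,ol,C):
    c,t=blk(P(onz(C,b,.135)),bl,'blk');oc,ot=blk(P(onz(C,o,.105)),ol,'outl')
    th=np.radians(ot);d=c-oc;print('REL',round(d[0]*np.cos(th)+d[1]*np.sin(th),1),round(d[1]*np.cos(th)-d[0]*np.sin(th),1),'yaw',round(t-ot,2))
def z8(a,x0,y0):return (np.array(a,float)+.5)/8-.5+[x0,y0]
IL,IR=[-53,95],[-53,-95]
E
python3 - <<'E'
from h import *
C=cam('wrist')
rel([z8([220,237],150,130),z8([409,215],430,130)],[LF,RF],[z8([262,290],150,130),z8([325,297],430,130)],[IL,IR],C)
top([[590,140],[612,352]],[RB,RF],[[605,150],[633,410]],[ORB,ORF])
E
```

```text
blk c [ 3.3 -1.9] yaw 0.52 res [[0.0, -2.0], [-0.0, 2.0]]
outl c [-0.1 -0.9] yaw -0.16 res [[-0.0, -1.0], [0.0, 1.0]]
REL 3.4 -1.0 yaw 0.69
blk c [7.9 0.1] yaw 0.68 res [[-5.6, -0.1], [5.6, 0.1]]
outl c [-1.2  0.7] yaw 0.88 res [[0.0, 0.0], [-0.0, -0.0]]
REL 9.2 -0.8 yaw -0.19
```

>>> move_arm --increments '[0,0,0,-0.005,0,-0.02,0,0.1,0,0,-0.01,0,-0.042,0,0.1,0,0,-0.01,0,-0.042,0,0.1,0,0,-0.01,0,-0.042,0,0.1,0,0,-0.01,0,-0.042,0]'

```text
time_s: 12.97
tcp_pos: [0.5258, 0.076, 0.2385]
ee_rot: [[-0.002, 0.086, -0.996], [-0.001, -0.996, -0.086], [-1.0, 0.0, 0.002]]
wrist_force: [-0.7, 0.2, -1.0]
gripper_width: 0.008
```

```bash
python3 - <<'E'
from h import *
s=r.sense();print(s['time_s'],s['tcp_pos'],s['wrist_force'],s['joint_velocities'])
inc(-50,0,.24);im=save('wrist','pics/w11.png')
crop(im,150,20,245,80,'pics/z1.png',8)
E
```

```text
12.9667 [0.52582465 0.07598526 0.23851514] [-0.7405939   0.18157263 -1.04047675] [ 0.59929912 -0.86009837 -0.74947378  0.08882453  0.03857001 -0.02939814]
turn [-0.25  0.13 -0.03] shift [-0.0015 -0.0046  0.0007] from P [-49.3  -4.6] 0.2385
```

View pics/w11.png

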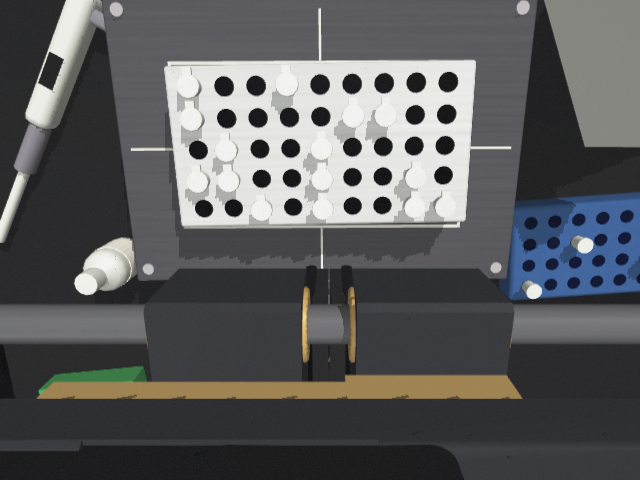

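```bash
python3 - <<'E'
from h import *
im=cv2.imread('pics/w11.png')
def q(x,y):return cv2.resize(im[y:y+37,x:x+49],None,fx=8,fy=8,interpolation=cv2.INTER_CUBIC)
s=np.zeros((600,792,3),np.uint8)
for (x,y),(i,j) in zip([(150,48),(440,48),(160,200),(430,200)],[(0,0),(400,0),(0,302),(400,302)]):
    a=q(x,y);s[j:j+296,i:i+392]=a
cv2.imwrite('pics/z.png',s)
E
```

```text
(no output)
```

View pics/z.png

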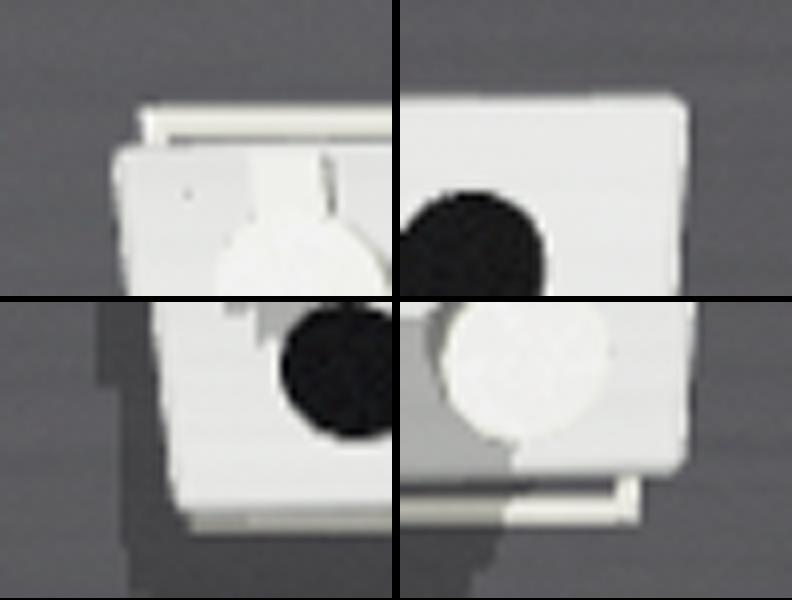

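```bash
python3 - <<'E'
from h import *
C=cam('wrist')
b=[z8([114,148],150,48),z8([288,95],440,48),z8([180,208],160,200),z8([286,170],430,200)]
o=[z8([140,105],150,48),z8([188,228],160,200),z8([240,222],430,200)]
rel(b,[LB,RB,LF,RF],o,[[55,97],[-55,97],[-55,-97]],C)
rel(b[:2],[LB,RB],o,[[55,97],[-55,97],[-55,-97]],C)
# ticks
print(P(onz(C,[[140,150],[500,148],[320,20]],.105)))
E
```

```text
blk c [2.1 0.6] yaw 0.87 res [[-1.0, -1.5], [-1.0, 1.7], [1.2, -1.6], [0.8, 1.4]]
outl c [-1.   1.6] yaw -0.07 res [[-0.2, -0.1], [0.1, -0.2], [0.1, 0.3]]
REL 3.1 -1.0 yaw 0.94
blk c [1.1 0.7] yaw 0.9 res [[0.0, -1.6], [-0.0, 1.6]]
outl c [-1.   1.6] yaw -0.07 res [[-0.2, -0.1], [0.1, -0.2], [0.1, 0.3]]
REL 2.1 -0.9 yaw 0.97
[[  -1.71093405  122.21835904]
 [  -1.39002998 -117.77416598]
 [  77.13859976    1.40100805]]
```

```bash
python3 - <<'E'
from h import *
inc(85,-38,.123)
E
```

```text
turn [-0.22  0.11 -0.03] shift [ 0.1155  0.033  -0.1349] from P [-49.5  -4.4] 0.2387
```

>>> move_arm --increments '[-0.1,0,0,0,0.008,-0.034,0,-0.2,0,0,0,0.016,-0.068,0,-0.2,0,0,0,0.025,-0.102,0,-0.2,0,0,0,0.033,-0.135,0,-0.2,0,0,0.035,0.033,-0.135,0,-0.2,0,0,0.075,0.033,-0.135,0,-0.2,0,0,0.115,0.033,-0.135,0,-0.2,0,0,0.115,0.033,-0.133,0,-0.2,0,0,0.115,0.033,-0.13,0,-0.2,0,0,0.115,0.033,-0.128,0,-0.2,0,0,0.115,0.033,-0.126,0,-0.2,0,0,0.115,0.033,-0.124,0]'

```text
time_s: 14.02
tcp_pos: [0.6535, 0.0556, 0.1278]
ee_rot: [[0.005, 0.092, -0.996], [0.001, -0.996, -0.092], [-1.0, -0.001, -0.005]]
wrist_force: [-0.1, -0.2, 0.3]
gripper_width: 0.001
```

```bash
python3 - <<'E'
from h import *
s=r.sense();print(s['time_s'],s['wrist_force']);inc(54,-38,.123)
crop(save('top','pics/t12.png'),180,140,335,290,'pics/t12c.png',5)
E
```

```text
14.0167 [-0.14342337 -0.21910195  0.31823821]
turn [ 0.09 -0.29  0.05] shift [0.0046 0.0016 0.022 ] from P [ 76.  -36.4] 0.1278
```

View pics/t12c.png

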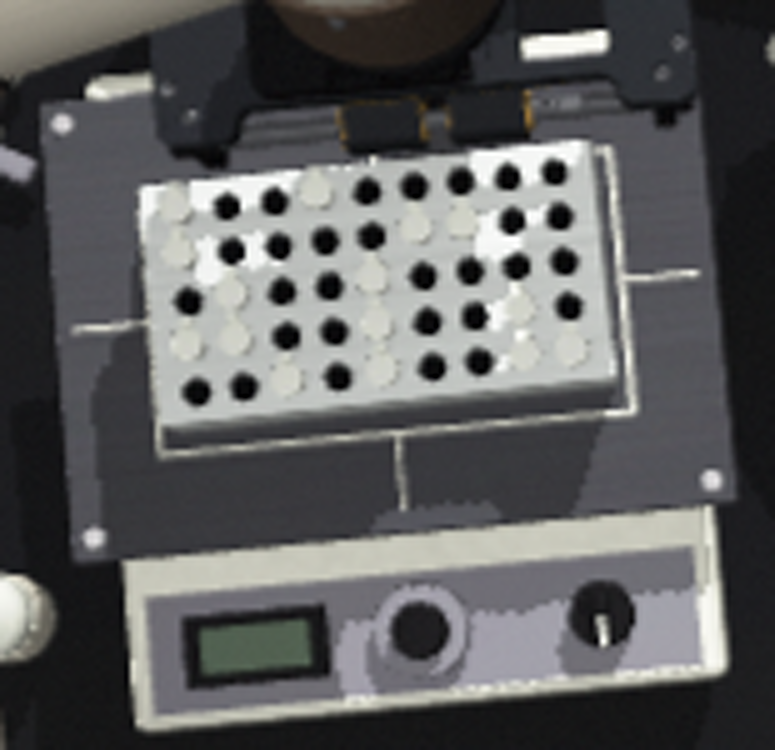

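```bash
python3 - <<'E'
from h import *
top([[138,187],[590,140],[616,378],[163,430]],[LB,RB,RF,LF],[[605,150],[158,455],[635,411]],[ORB,OLF,ORF])
top([[138,187],[590,140],[616,378],[163,430]],[LB,RB,RF,LF],[[62,123],[672,69],[712,480],[93,538]],[[85,125],[85,-125],[-85,-125],[-85,125]])
E
```

```text
blk c [ 2.3 -1. ] yaw 1.05 res [[0.5, -0.5], [-0.5, 0.7], [0.3, 0.8], [-0.3, -1.1]]
outl c [-0.2  0.7] yaw 0.2 res [[0.1, 0.6], [0.4, 0.8], [-0.5, -1.4]]
REL 2.4 -1.7 yaw 0.85
blk c [ 2.3 -1. ] yaw 1.05 res [[0.5, -0.5], [-0.5, 0.7], [0.3, 0.8], [-0.3, -1.1]]
outl c [0.2 0.4] yaw -0.02 res [[0.3, 0.2], [-0.2, 0.1], [0.0, -0.5], [-0.1, 0.2]]
REL 2.1 -1.4 yaw 1.06
```

>>> move_arm --increments '[0,0,0,0,0,0.003,0,0,0,0,0,0,0.006,0,0,0,0,0,0,0.0085,0,0,0,0,0,0,0.0105,0,0,0,0,0,0,0.0125,0,0,0,0,0,0,0.0145,0,0,0,0,0,0,0.0165,0,0,0,0,0,0,0.0185,0,0,0,0,0,0,0.0205,0,0,0,0,0,0,0.022,0]'

```text
time_s: 14.9
tcp_pos: [0.6308, 0.0533, 0.1246]
ee_rot: [[0.001, 0.092, -0.996], [0.0, -0.996, -0.092], [-1.0, -0.0, -0.001]]
wrist_force: [2.4, 0.1, -0.1]
gripper_width: 0.005
```

```bash
python3 - <<'E'
from h import *
s=r.sense();print(s['time_s'],s['wrist_force']);inc(54,-38,.123)
crop(save('top','pics/t13.png'),180,140,335,290,'pics/t13c.png',5)
E
```

```text
14.9 [ 2.36220504  0.09994946 -0.10908101]
turn [ 0.07 -0.05  0.  ] shift [ 0.0016  0.0013 -0.0008] from P [ 53.2 -36.7] 0.1246
```

View pics/t13c.png

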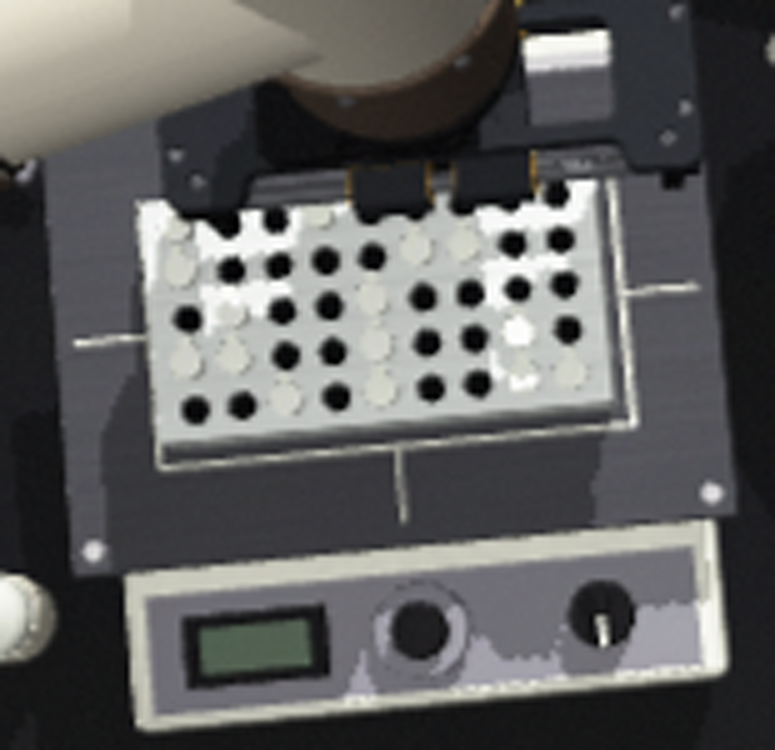

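```bash
python3 - <<'E'
from h import *
im=cv2.imread('pics/t13c.png')
s=np.zeros((600,800,3),np.uint8)
for (x,y),(i,j) in zip([(120,180),(560,160),(130,400),(570,360)],[(0,0),(400,0),(0,302),(400,302)]):
    s[j:j+296,i:i+392]=cv2.resize(im[y:y+74,x:x+98],None,fx=4,fy=4)
cv2.imwrite('pics/z.png',s)
top([[137,202],[613,402],[163,443]],[LB,RF,LF],[[712,492],[93,550]],[[-85,-125],[-85,125]])
E
```

```text
blk c [-4.9 -0.4] yaw 0.07 res [[0.1, 0.6], [-0.3, 1.5], [0.2, -2.1]]
outl c [-4.7  0.7] yaw 0.01 res [[0.0, -0.3], [-0.0, 0.3]]
REL -0.1 -1.2 yaw 0.07
```

View pics/z.png

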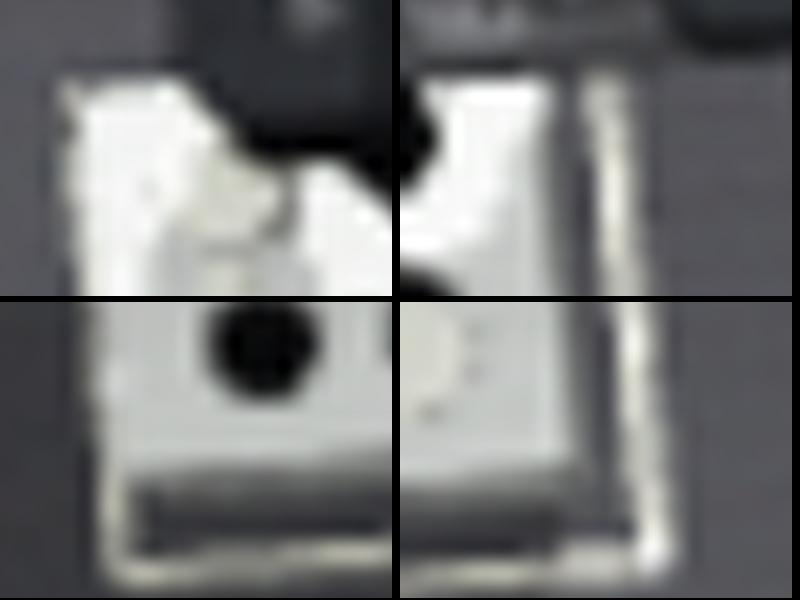

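>>> move_arm --increments '[0,0,0,0,0,-0.002,0,0,0,0,0,0,-0.006,0,0,0,0,0,0,-0.011,0,0,0,0,0,0,-0.02,0,0,0,0,-0.035,0,-0.028,0,0,0,0,-0.075,-0.01,-0.025,0,0,0,0,-0.11,-0.02,0,0,0,0,0,-0.115,-0.03,0.035,0,0,0,0,-0.115,-0.038,0.07,0,0,0,0,-0.115,-0.038,0.103,0,0,0,0,-0.115,-0.038,0.103,0,0,0,0,-0.115,-0.038,0.103,0]'

```text
time_s: 15.95
tcp_pos: [0.5239, 0.0817, 0.2405]
ee_rot: [[0.001, 0.093, -0.996], [0.0, -0.996, -0.093], [-1.0, -0.0, -0.001]]
wrist_force: [0.5, 0.6, 0.9]
gripper_width: 0.005
```

```bash
python3 - <<'E'
from h import *
s=r.sense();print(s['time_s'],s['wrist_force']);inc(-50,0,.24);im=save('wrist','pics/w14.png')
E
```

```text
15.95 [0.45262991 0.61256778 0.94949178]
turn [ 0.13 -0.07  0.01] shift [ 0.0005  0.0013 -0.0006] from P [-50.6   1.3] 0.2405
```

View pics/w14.png

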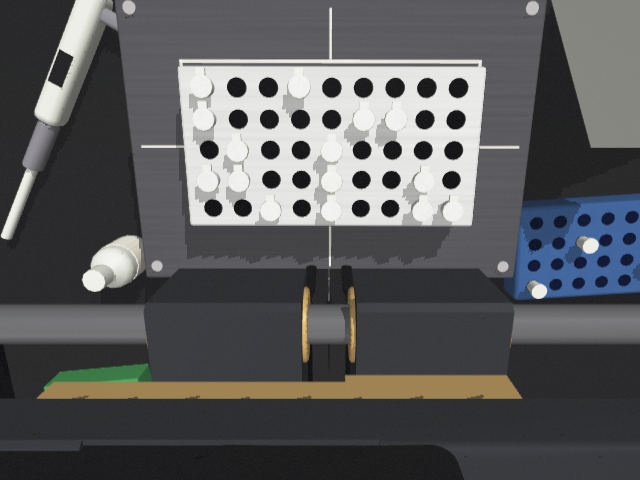

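```bash
python3 - <<'E'
from h import *
im=cv2.imread('pics/w14.png')
def q(x,y):return cv2.resize(im[y:y+37,x:x+49],None,fx=8,fy=8,interpolation=cv2.INTER_CUBIC)
s=np.zeros((600,792,3),np.uint8)
for (x,y),(i,j) in zip([(165,48),(450,48),(175,195),(440,195)],[(0,0),(400,0),(0,302),(400,302)]):
    s[j:j+296,i:i+392]=q(x,y)
cv2.imwrite('pics/z.png',s)
E
```

```text
(no output)
```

View pics/z.png

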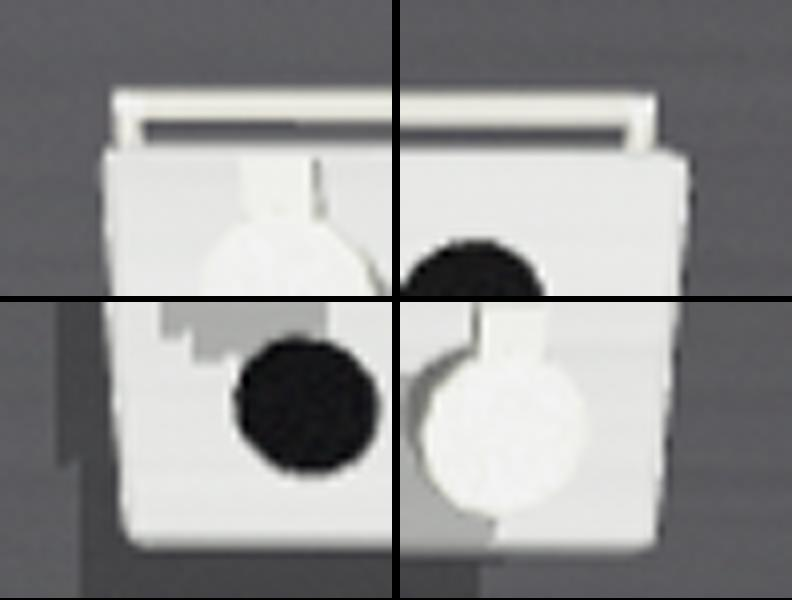

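```bash
python3 - <<'E'
from h import *
C=cam('wrist')
b=[z8([103,148],165,48),z8([288,152],450,48),z8([125,243],175,195),z8([257,249],440,195)]
o=[z8([112,90],165,48),z8([256,93],450,48)]
rel(b,[LB,RB,LF,RF],o,[[55,97],[55,-97]],C)
rel(b[:2],[LB,RB],o,[[55,97],[55,-97]],C)
rel(b,[LB,RB,LF,RF],[[129,8],[532.5,8],[157,266.5],[503,267]],[[85,125],[85,-125],[-85,125],[-85,-125]],C)
for z in(.105,.107):print(P(onz(C,[[129,8],[532.5,8],[157,266.5],[503,267]],z)).round(1).tolist())
E
```

```text
blk c [0.9 1. ] yaw -0.03 res [[-1.0, -1.8], [-0.9, 1.8], [1.0, -1.4], [0.9, 1.4]]
outl c [0.5 1.7] yaw 0.01 res [[0.0, -0.5], [-0.0, 0.5]]
REL 0.4 -0.7 yaw -0.04
blk c [-0.1  1. ] yaw -0.01 res [[-0.0, -1.8], [0.0, 1.8]]
outl c [0.5 1.7] yaw 0.01 res [[0.0, -0.5], [-0.0, 0.5]]
REL -0.5 -0.7 yaw -0.02
blk c [0.9 1. ] yaw -0.03 res [[-1.0, -1.8], [-0.9, 1.8], [1.0, -1.4], [0.9, 1.4]]
outl c [0.1 1.4] yaw 0.02 res [[-0.2, -0.2], [0.0, 0.1], [0.1, -0.1], [0.1, 0.2]]
REL 0.8 -0.4 yaw -0.06
[[84.9, 126.2], [85.2, -123.5], [-84.9, 126.3], [-84.8, -123.4]]
[[84.4, 125.4], [84.7, -122.6], [-84.1, 125.4], [-84.1, -122.5]]
```

```bash
python3 - <<'E'
from h import *
c=r.calibration('wrist');K=cam('wrist')[0]
T=np.eye(4);T[:3,:3]=np.c_[[0,0,-1.],[.089,-.996,0],[-.996,-.089,0]];T[:3,3]=[.43004,.17192,.23034]
M=np.linalg.inv(T@c['tool_from_camera']);W1=(K,M[:3,:3],M[:3,3])
C=cam('top');Q=[C,W1,cam('side')];S=Q[2]
uv=[f5([[420,630]])[0],[467,214],(np.array([130,235])+.5)/5-.5+[255,165]]
for i,j in((0,1),(1,2),(0,2)):
    a,b=Q[i],Q[j];X=cv2.triangulatePoints(a[0]@np.c_[a[1],a[2]],b[0]@np.c_[b[1],b[2]],np.array(uv[i]).reshape(2,1),np.array(uv[j]).reshape(2,1));X=(X[:3]/X[3]).ravel();print(X.round(4),P(X).round(1))
inc(-134,1,.14)
E
```

```text
[ 0.4458 -0.0032  0.6419] [-136.2  -76.2]
[ 2.3859 -1.5721  0.5584] [ 1653.7 -1814.5]
[0.4393 0.0727 0.0904] [-135.7    0. ]
turn [ 0.1  -0.1   0.01] shift [0.1002 0.0002 0.0848] from P [-49.3   1.4] 0.2404
```

```bash
python3 - <<'E'
from h import *
c=r.calibration('wrist');K=cam('wrist')[0]
T=np.eye(4);T[:3,:3]=np.c_[[0,0,-1.],[.089,-.996,0],[-.996,-.089,0]];T[:3,3]=[.43004,.17192,.23034]
M=np.linalg.inv(T@c['tool_from_camera']);W1=(K,M[:3,:3],M[:3,3])
Q=[cam('top'),W1,cam('side')]
uv=[f5([[420,630]])[0],[467.,214.],(np.array([130,235])+.5)/5-.5+[255,165]]
for i,j in((0,1),(1,2),(0,2)):
    a,b=Q[i],Q[j];X=cv2.triangulatePoints(a[0]@np.c_[a[1],a[2]],b[0]@np.c_[b[1],b[2]],np.array(uv[i]).reshape(2,1),np.array(uv[j]).reshape(2,1));X=(X[:3]/X[3]).ravel();print(X.round(4),P(X).round(1))
E
```

```text
[0.4406 0.0734 0.0853] [-134.4    0.6]
[0.4393 0.0751 0.0888] [-135.5    2.4]
[0.4393 0.0727 0.0904] [-135.7    0. ]
```

>>> move_arm --increments '[0.1,0,0,0,0,0.028,0,0.1,0,0,0,0,0.056,0,0.1,0,0,0,0,0.085,0,0.1,0,0,0.04,0,0.085,0,0.1,0,0,0.08,0,0.085,0,0.1,0,0,0.11,0,0.085,0,0.1,0,0,0.125,0,0.085,0,0.1,0,0,0.13,0,0.085,0,0.1,0,0,0.132,0,0.085,0,0.1,0,0,0.132,0,0.085,0]'

```text
time_s: 16.83
tcp_pos: [0.4414, 0.0743, 0.1077]
ee_rot: [[0.001, 0.09, -0.996], [-0.0, -0.996, -0.09], [-1.0, 0.0, -0.001]]
wrist_force: [0.2, 0.1, -0.9]
gripper_width: 0.007
```

```bash
python3 - <<'E'
from h import *
s=r.sense();print(s['time_s'],s['wrist_force']);inc(-134,1,.09)
im=save('side','pics/s15.png');crop(im,245,135,375,245,'pics/s15c.png',5)
crop(save('top','pics/t15.png'),180,140,335,290,'pics/t15c.png',5)
E
```

```text
16.8333 [ 0.18904844  0.08858986 -0.86822349]
turn [-0.04 -0.04 -0.01] shift [0.0177 0.0004 0.0005] from P [-133.5    1.4] 0.1077
```

View pics/s15c.png

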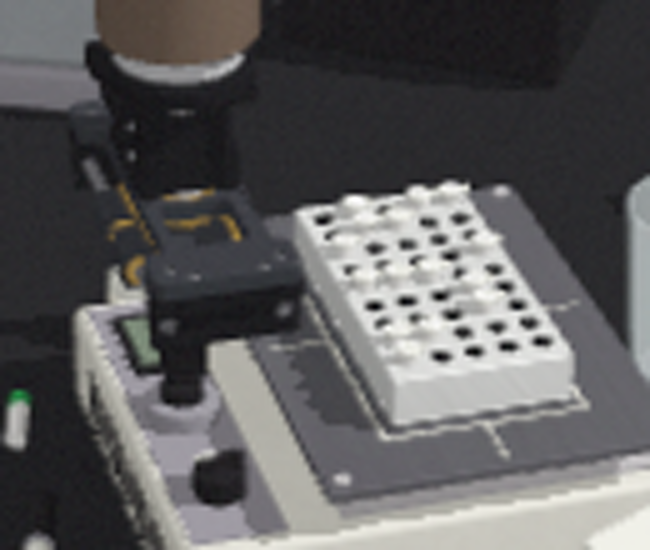

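View pics/t15c.png

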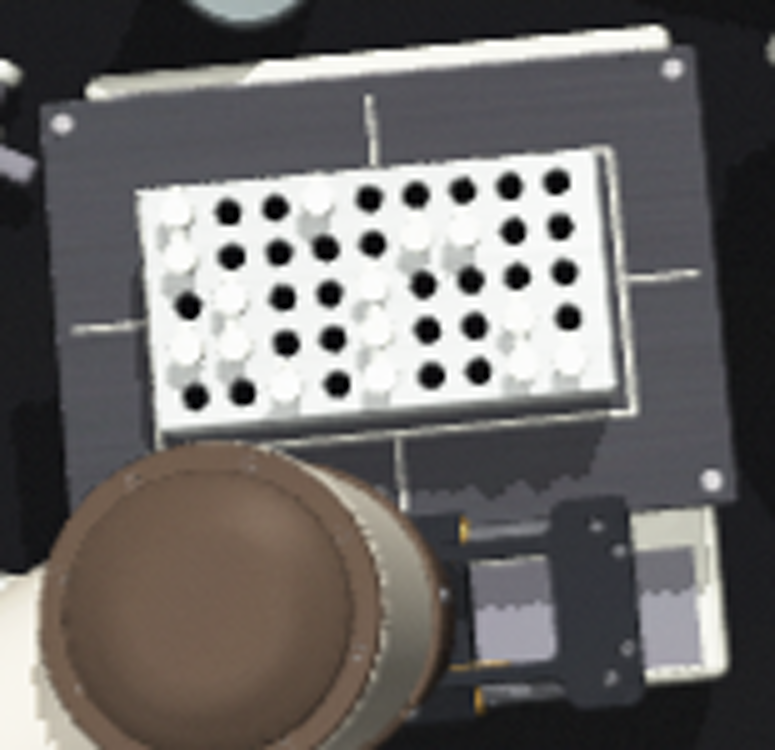

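```bash
python3 - <<'E'
from h import *
top([[137,191],[600,148],[616,388],[163,436]],[LB,RB,RF,LF],[[62,123],[672,69],[712,480]],[[85,125],[85,-125],[-85,-125]])
E
```

```text
blk c [-0.6 -1.7] yaw 0.35 res [[0.7, 1.3], [-0.1, -1.7], [0.3, 1.3], [-0.9, -0.9]]
outl c [0.2 0.3] yaw -0.01 res [[0.3, 0.2], [-0.2, 0.2], [-0.0, -0.4]]
REL -0.8 -2.0 yaw 0.36
```

>>> move_arm --increments '[0,0,0,0.003,0,0,0,0,0,0,0.006,0,0,0,0,0,0,0.0085,0,0,0,0,0,0,0.0105,0,0,0,0,0,0,0.0125,0,0,0,0,0,0,0.0145,0,0,0]'

```text
time_s: 17.43
tcp_pos: [0.441, 0.0743, 0.0962]
ee_rot: [[0.002, 0.092, -0.996], [-0.001, -0.996, -0.092], [-1.0, 0.001, -0.002]]
wrist_force: [-12.4, 2.3, 40.6]
gripper_width: 0.004
```

>>> move_arm --increments '[0,0,0,-0.002,0,0,0]'

```text
time_s: 17.52
tcp_pos: [0.4408, 0.0743, 0.0971]
ee_rot: [[0.002, 0.091, -0.996], [0.0, -0.996, -0.091], [-1.0, -0.0, -0.002]]
wrist_force: [-0.4, -0.5, 3.2]
gripper_width: 0.007
```

```bash
python3 - <<'E'
from h import *
s=r.sense();print(s['time_s'],s['tcp_pos'],s['wrist_force'],s['moment'])
im=save('side','pics/s16.png');crop(im,260,180,320,235,'pics/s16c.png',10)
E
```

```text
17.5167 [0.44076526 0.07428274 0.09713438] [-0.40453952 -0.49848062  3.18012328] [-0.28808315 -0.05265922 -0.01222721]
```

View pics/s16c.png

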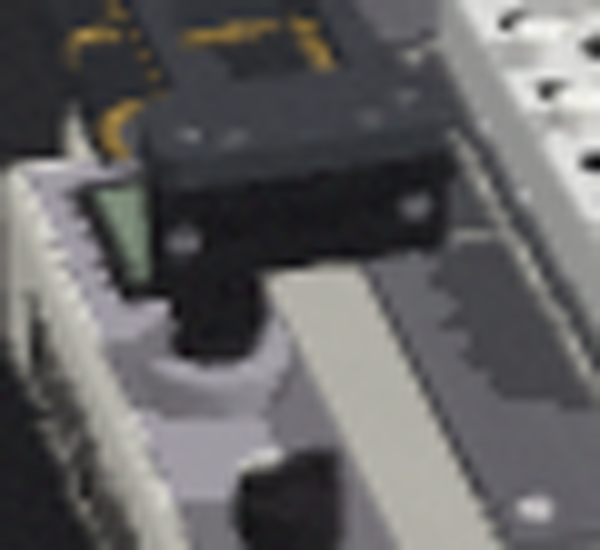

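>>> move_arm --increments '[0,0,0,0,0,0,0,0,0,0,0,0,0,0]'

```text
time_s: 17.73
tcp_pos: [0.4408, 0.0743, 0.0967]
ee_rot: [[0.002, 0.091, -0.996], [0.001, -0.996, -0.091], [-1.0, -0.0, -0.003]]
wrist_force: [-2.9, 1.5, 11.8]
gripper_width: 0.005
```

>>> move_arm --increments '[0,0,0,-0.002,0,0,0,0,0,0,-0.002,0,0,0]'

```text
time_s: 17.9
tcp_pos: [0.4408, 0.0743, 0.098]
ee_rot: [[0.002, 0.091, -0.996], [0.001, -0.996, -0.091], [-1.0, -0.001, -0.003]]
wrist_force: [0.8, -0.2, 3.1]
gripper_width: 0.006
```

>>> move_arm --increments '[0,0,0,-0.002,0,0,0,0,0,0,-0.002,0,0,0]'

```text
time_s: 18.07
tcp_pos: [0.4407, 0.0743, 0.0996]
ee_rot: [[0.002, 0.09, -0.996], [0.001, -0.996, -0.09], [-1.0, -0.001, -0.002]]
wrist_force: [1.4, 1.2, 2.8]
gripper_width: 0.004
```

>>> move_arm --increments '[0,0,0,-0.002,0,0,0,0,0,0,-0.002,0,0,0]'

```text
time_s: 18.23
tcp_pos: [0.4402, 0.074, 0.1012]
ee_rot: [[0.001, 0.09, -0.996], [0.0, -0.996, -0.09], [-1.0, -0.0, -0.001]]
wrist_force: [1.3, 0.1, 1.7]
gripper_width: 0.003
```

>>> move_arm --increments '[0,0,0,-0.002,0,0,0,0,0,0,-0.002,0,0,0]'

```text
time_s: 18.4
tcp_pos: [0.4393, 0.0735, 0.1028]
ee_rot: [[-0.001, 0.09, -0.996], [-0.001, -0.996, -0.09], [-1.0, 0.0, 0.001]]
wrist_force: [0.9, 1.1, 1.1]
gripper_width: 0.004
```

>>> move_arm --increments '[0,0,0,-0.003,0,0,0,0,0,0,-0.01,0,0,0,0,0,0,-0.03,0,0,0,0,0,0,-0.065,0,0,0,0,0,0,-0.1,0,-0.01,0,0,0,0,-0.135,0,-0.04,0,0,0,0,-0.137,0,-0.06,0,0,0,0,-0.137,0,-0.06,0,0,0,0,-0.137,0,-0.06,0]'

```text
time_s: 19.15
tcp_pos: [0.4995, 0.0791, 0.2399]
ee_rot: [[-0.001, 0.089, -0.996], [0.0, -0.996, -0.089], [-1.0, -0.0, 0.001]]
wrist_force: [-0.2, -0.6, -0.5]
gripper_width: 0.004
```

```bash
python3 - <<'E'
from h import *
s=r.sense();print(s['time_s'],s['wrist_force']);inc(-70,0,.24)
im=save('wrist','pics/w17.png');crop(save('top','pics/t17.png'),180,140,335,290,'pics/t17c.png',5);save('side','pics/s17.png')
E
```

```text
19.15 [-0.20795899 -0.59352885 -0.50120592]
turn [-0.1   0.08  0.02] shift [-0.0001  0.0009 -0.0052] from P [-75.2   0.9] 0.2399
```

View pics/w17.png

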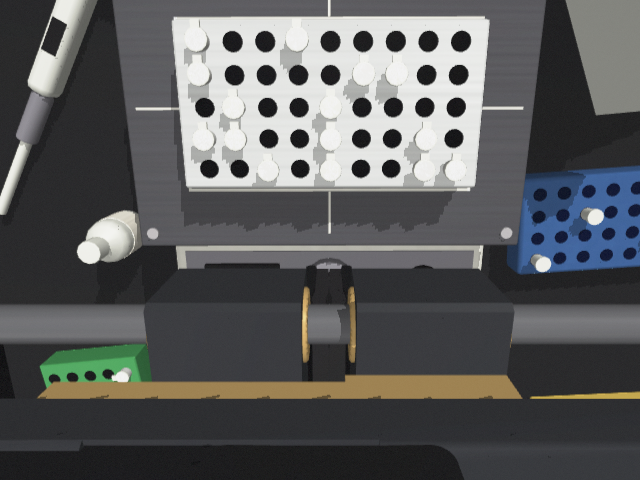

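View pics/s17.png

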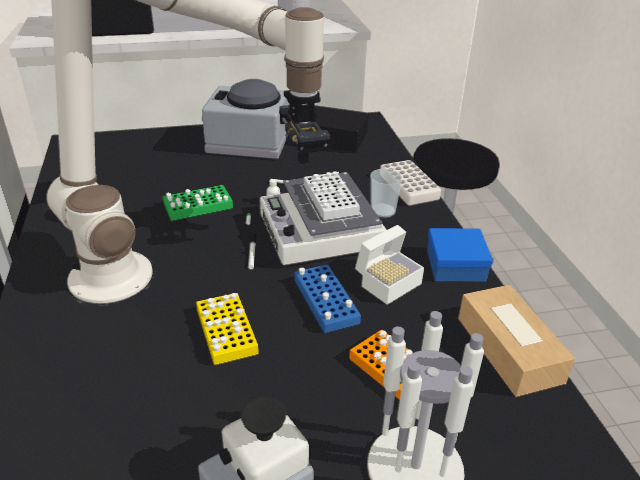

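```bash
python3 - <<'E'
from h import *
im=cv2.imread('pics/w17.png')
s=np.zeros((600,792,3),np.uint8)
for (x,y),(i,j) in zip([(155,5),(450,5),(165,165),(440,165)],[(0,0),(400,0),(0,302),(400,302)]):
    s[j:j+296,i:i+392]=cv2.resize(im[y:y+37,x:x+49],None,fx=8,fy=8,interpolation=cv2.INTER_CUBIC)
cv2.imwrite('pics/z.png',s)
E
```

```text
(no output)
```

View pics/z.png

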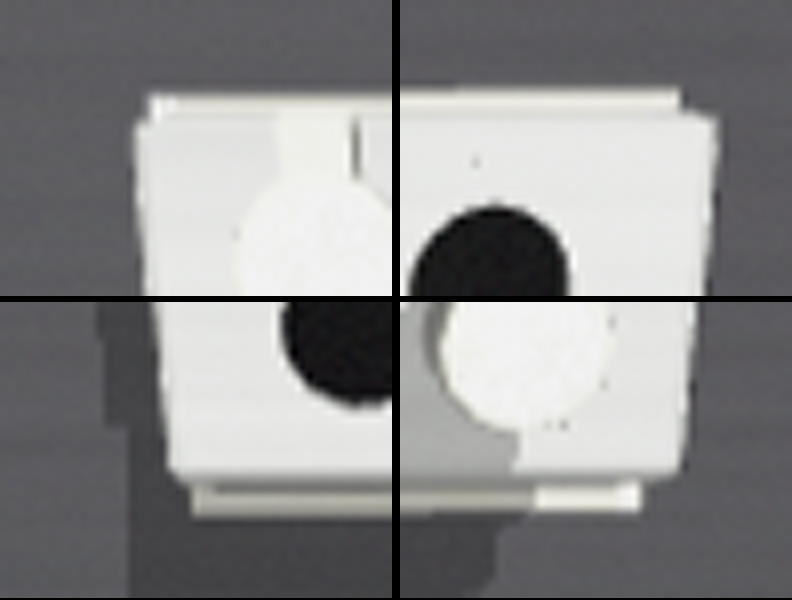

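```bash
python3 - <<'E'
from h import *
C=cam('wrist')
b=[z8([135,120],155,5),z8([317,117],450,5),z8([172,167],165,165),z8([283,168],440,165)]
o=[z8([148,95],155,5),z8([280,88],450,5),z8([192,213],165,165),z8([240,210],440,165)]
rel(b,[LB,RB,LF,RF],o,[[55,97],[55,-97],[-55,97],[-55,-97]],C)
print(r.sense()['joint_velocities'].round(2))
print(r.finish_job())
E
```

```text
blk c [-2.   0.5] yaw -0.01 res [[-1.6, -2.0], [-1.6, 2.1], [1.7, -1.9], [1.5, 1.7]]
outl c [-2.5  1.3] yaw 0.05 res [[-0.4, -0.9], [-0.3, 0.9], [0.4, -0.8], [0.3, 0.8]]
REL 0.5 -0.8 yaw -0.07
[ 0.18 -0.14  0.1   0.25  0.09 -0.03]
the job is handed in; nothing more can be done
None
```

I slid the block into the outline with four gentle pushes: front-left, back-right, the −y end, then the back again. I then pressed the start button, let go, backed the arm off and handed the job in at about 19 s.

- **Block position:** the last wrist-camera view puts the block +0.5 mm in x and −0.8 mm in y from the outline's centre. It was turned by −0.1°, so it is inside the 3 mm limit.
- **Disagreement:** a top-camera estimate taken just before the button press gave −0.8 mm in x, −2.0 mm in y and 0.4°. Its pixels are coarser and its corner fit was worse. On that estimate one corner could come close to the limit.
- **Forces on the block:** the wrist readings I took during the pushes were 3.2 N or less. I read the force only at the end of each move, so short peaks in between were not seen.
- **Button:** I went down on it harder than needed, with about 40 N at the stop before I eased off. The force then fell steadily over about 6 mm as I lifted, which fits full travel and spring-back. I did not see the released key in a picture afterwards.
- **Other things:** in the final side view everything else on the bench looked unmoved, and the gripper was clear of everything.

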